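# Tidy a mixed worktop into three kitchen trays

## Task

Tidy the mixed things on the worktop into the three wooden trays behind them: the two red-capped spice jars stand upright in the two-bay stand, one to a bay; the lemon and the garlic go into the wide deep tray, both on its floor; the peeler lies flat and lengthwise in the middle of the shallow undivided tray. Leave the kitchen timer standing where it is.

Things in the scene. Friction and masses are not known exactly. Their poses are not given: they have to be found in the camera images.
- jar_a: one of two like spice jars of glass with a red cap, 45 mm across, 106 mm high (cap 44 mm across, from 85 mm up; glass 42 mm across), 110 g, closed, stands upright; either jar may take either bay. Origin: centre of the underside, z up
- jar_b: the other of two like spice jars of glass with a red cap, 45 mm across, 106 mm high (cap 44 mm across, from 85 mm up; glass 42 mm across), 110 g, closed, stands upright; either jar may take either bay. Origin: centre of the underside, z up
- lemon_1: yellow lemon lying on its side, 78 mm long (its own x), 55 mm wide (y), 56 mm high, 110 g; grip it across its width at half height. Origin: under its middle on the worktop, z up at the start; it may roll when pushed
- garlic_1: whole pale garlic bulb, 60 x 57 mm across and 58 mm high, widest in the lower half, tapering to a stem on top, 40 g. Origin: centre of the underside, z up
- peeler_1: peeler with a dark blue handle and a steel blade lying flat, 170 mm long (its own x), 25 mm wide (y), 17 mm high, 80 g; grip it across its width at the middle. Origin: centre of the underside, z up
- jar_stand: fixed brown wooden tray with a cork-lined floor, open on top; floor 8 mm above the worktop, walls 6 mm thick; a dark pull stands out 12 mm at each short end; origin: centre of its underside, z up, long side along its own y. The two-bay stand: 82 x 164 mm outside, 30 mm high, a 12 mm wall across the middle makes two square bays of 70 x 70 mm, whose centres lie at y = +41 mm and y = -41 mm
- produce_tray: fixed brown wooden tray with a cork-lined floor, open on top; floor 8 mm above the worktop, walls 6 mm thick; a dark pull stands out 12 mm at each short end; origin: centre of its underside, z up, long side along its own y. The wide deep tray: 158 x 192 mm outside, 146 x 180 mm inside, 35 mm high, no divider. A wall cabinet hangs overhead, underside 590 mm up, over x > 0.596 m, y from -0.20 to +0.46 m: stay below it, or travel in front of it
- utensil_tray: fixed brown wooden tray with a cork-lined floor, open on top; floor 8 mm above the worktop, walls 6 mm thick; a dark pull stands out 12 mm at each short end; origin: centre of its underside, z up, long side along its own y. The shallow tray: 112 x 212 mm outside, 100 x 200 mm inside, 26 mm high, no divider. A wall cabinet hangs overhead, underside 590 mm up, over x > 0.596 m, y from -0.20 to +0.46 m: stay below it, or travel in front of it
- kitchen_timer: red and white round kitchen timer with a bar grip on top, 65 mm across, 58 mm high, loose, stands among the things to be tidied and is to be left there. Origin: centre of the underside, z up
Not all that is in view belongs to the job. Leave any blue look-alike of the garlic_1 alone.

How it is judged:
At the end, for the whole second after the job is handed in: Jars upright (0.1 rad) on the floor of the two-bay stand, one per bay; lemon and garlic inside the produce tray, touching it; peeler flat in the utensil tray, within 40 mm across, 25 mm along and 0.35 rad of its middle line; all at rest; timer upright within 30 mm of its start (x of jar_a in the frame of jar_stand between -0.018 and 0.018 m and z of jar_a in the frame of jar_stand between 0 and 0.014 m and (y of jar_a in the frame of jar_stand between 0.023 and 0.059 m or y of jar_a in the frame of jar_stand between -0.059 and -0.023 m) and angle between each of jar_a, jar_b, peeler_1's own z axis and vertical below 0.1 rad and x of jar_b in the frame of jar_stand between -0.018 and 0.018 m and z of jar_b in the frame of jar_stand between 0 and 0.014 m and (y of jar_b in the frame of jar_stand between 0.023 and 0.059 m or y of jar_b in the frame of jar_stand between -0.059 and -0.023 m) and x of lemon_1 in the frame of produce_tray between -0.073 and 0.073 m and y of lemon_1 in the frame of produce_tray between -0.09 and 0.09 m and z of lemon_1 in the frame of produce_tray between 0 and 0.06 m and contact force between each of lemon_1, garlic_1 and produce_tray above 0.05 N and x of garlic_1 in the frame of produce_tray between -0.073 and 0.073 m and y of garlic_1 in the frame of produce_tray between -0.09 and 0.09 m and z of garlic_1 in the frame of produce_tray between 0 and 0.06 m and x of peeler_1 in the frame of utensil_tray between -0.04 and 0.04 m and y of peeler_1 in the frame of utensil_tray between -0.025 and 0.025 m and z of peeler_1 in the frame of utensil_tray between 0 and 0.014 m and angle between the x axis of peeler_1 and the y axis of utensil_tray, either way round below 0.35 rad and linear speed of each of jar_a, jar_b, lemon_1, garlic_1, peeler_1 below 0.02 m/s and angular speed of each of jar_a, jar_b, lemon_1, garlic_1, peeler_1 below 0.3 rad/s and distance of kitchen_timer from where it was at the start of the episode below 0.03 m and angle between kitchen_timer's own z axis and vertical below 0.15 rad).
It fails at once if the kitchen timer is knocked over or pushed away by more than 30 mm (distance of kitchen_timer from where it was at the start of the episode above 0.03 m or angle between kitchen_timer's own z axis and vertical above 0.3 rad).
It also fails if it takes over 141 s, if anything falls off the work surface, if the arm or the gripper's body presses on something with over 40 N, if the wrist force passes 120 N, or if a joint passes its speed limit or range.

## Robot

A 6-joint arm with a two-finger parallel gripper is mounted at the origin on a cart in front of the work surface, level with it; the furniture and walls round the work are solid. World frame = base frame: x ahead of the robot, y to its left, z up, the work surface at z = 0. Lengths are in m, angles in rad, forces in N, time in s.
With the tool pointing down it reaches from about 0.3 to 0.775 m from the base axis. Payload 14.6 kg.
Tool frame: the origin (TCP) lies at the very end of the fingers, on their centre line; the grasp point (between the pads) lies 19 mm behind it (pinch_z is the distance from the TCP to the grasp point, in m); z points along the fingers, y is the direction in which the jaws open and shut (so a half turn about z gives the same grasp; the last joint's range is limited). The gripper opens to 94 mm and grips with 3 to 60 N. Pads are 16 mm wide; open, the fingers measure 119 mm over their backs; the gripper's body (75 mm by 177 mm) begins 78 mm behind the grasp point.
Start: joints at [-0.067, 0.3, 1.521, -0, 1.321, -0.067], TCP at [0.55, -0, 0.205] pointing down, gripper open.
Joint ranges: [-3.03, 3.03], [-0.79, 2.21], [0.23, 2.52], [-1.04, 4.18], [0, 3.07], [-2.55, 2.55]. Speed limits (rad/s): [2.22, 2.22, 2.57, 3.14, 3.14, 3.14].

## Interface

Orientations are given as [roll, pitch, yaw] about the fixed x, y, z axes, in that order (R = Rz(yaw) Ry(pitch) Rx(roll)).
In Python, from station import get_obs, camera, hand_in, pinch_z gives the robot as it stands.
- The arm moves only by the tool servo_tool, never from a script. Its argument "moves" is a list that holds one entry, the list of rows, each a list of 7 numbers: the turn, a rotation vector about the tool's x, y, z normalised to -1 to 1, where 1 is pi/2 rad, then the shift along the tool's x, y, z normalised to -1 to 1, where 1 is 500 mm, then the closure, from 0 (fully open) to 1 (shut). In form: [[[rx, ry, rz, x, y, z, hand], ...]]. A call has 1 to 12 rows; each row is the pose to reach, as a shift and turn from the pose measured when the call began, along the tool's axes at that moment; what a row does not reach only later rows make up. A row lasts 1/12 s, in which the tool goes at most 41.7 mm and 7.16 degrees, less where a joint would pass 70% of its speed; a pose out of reach is approached as far as the arm can. A call with a number of a shift or a turn outside -1 to 1 is refused whole. A call with a gripper value outside its range is refused whole. The fingers move at their own pace and stop on an object; "squeeze" is the grip in N (left out, the last holds). Time passes only in rows, so rows that repeat a pose let the fingers close. It gives the time, the measured TCP pose, the force and the opening at its end, in the units of the state.
- get_obs(): the state, without advancing time (a new reading comes with each control period).
- camera(name): name is "scene" or "side" or "wrist"; returns a dict with "color" (480x640x3 uint8, red, green, blue), "intrinsics" (3x3 intrinsics, pixels), "distortion" ([k1, k2, p1, p2, k3] as OpenCV has them; the pictures are not rectified), "rvec" (rotation vector, rad) and "tvec" (3), from world to camera coordinates, as OpenCV has them. Camera axes: x right, y down, z forward; pixel columns grow to the right and rows downward; lengths in m; the calibration is good to about 2 mm. A picture is of the moment at which its call begins. There is no depth.
- hand_in(): hands the job in, once; it reports no verdict.
The state is a dict: "time_s": time; "qpos": joint angles; "joint_vel": joint speeds; "tau": joint torques, N m; "ee_pos": TCP position; "eef_rot": TCP orientation; "force": force on the tool from outside, world axes, zero at the start; "moment": the same for the moment, N m; "grip_width": finger opening in m.
Only numpy, scipy, OpenCV 4.12 (cv2) and the standard library are available. Lean on these libraries where they do the work, as an engineer would, in place of code of your own. Each camera call takes 0.05 s, during which the arm holds its last target.

## Working session

There is one attempt and no reset: what is moved stays moved. The work goes in short steps, Python scripts to look and compute and a tool call to move; the robot and the scene stay as the last step left them, time stands still between calls to the robot, and variables do not carry over. Pictures are saved under pics/ and viewed, and the job is handed in when it is done.

Besides the shell and the picture viewer there is one more tool, called as name(argument=value, ...), one argument or row to a line, values as JSON. servo_tool: Moves the arm, as the interface text tells. Scaled input: -1 to 1 covers 500 mm each way for a shift and pi/2 rad each way for a turn. Its arguments: {"type":"object","properties":{"moves":{"type":"array"},"squeeze":{"type":"number"}},"required":["moves"]}

```bash
ls; mkdir -p pics
python3 - <<'E'
from station import get_obs, camera, pinch_z
import cv2
print(get_obs(), pinch_z)
for n in ("scene","side","wrist"):
    c=camera(n); cv2.imwrite(f"pics/{n}0.png",c["color"][:,:,::-1]); print(n,c["intrinsics"],c["distortion"],c["rvec"],c["tvec"])
E
```

```text
pics
{'time_s': 0.0, 'qpos': array([-6.65980398e-02,  3.00473838e-01,  1.52159970e+00, -1.34996836e-05,
        1.32071473e+00, -6.65753179e-02]), 'joint_vel': array([-0.00108884, -0.00079059, -0.0008103 , -0.00025149, -0.00133654,
        0.00076116]), 'tau': array([-1.53750298e-03, -5.31805658e+01, -3.52735734e+01,  7.07558286e-02,
        2.43994006e-02, -4.79655944e-05]), 'ee_pos': array([5.49724740e-01, 1.29559266e-05, 2.04876960e-01]), 'eef_rot': array([-3.14039882e+00, -6.64924643e-05,  1.57077691e+00]), 'force': array([ 0.30205453,  0.48547605, -0.49665622]), 'moment': array([-0.02840863,  0.0156794 ,  0.03427036]), 'grip_width': 0.09437736629961595} 0.0188
scene [[433.39814641   0.         318.77538335]
 [  0.         433.39814641 243.62712783]
 [  0.           0.           1.        ]] [-0.09795467  0.          0.          0.          0.        ] [ 1.10770738 -2.03159415  1.2738622 ] [0.43953001 0.17851011 0.92105359]
side [[495.55021707   0.         321.07389115]
 [  0.         495.55021707 238.25826955]
 [  0.           0.           1.        ]] [0.03105887 0.         0.         0.         0.        ] [ 2.01538078 -0.09799039  0.05866807] [-0.49009025  0.15536695  1.50593998]
wrist [[342.87447439   0.         322.57441429]
 [  0.         342.87447439 239.00026981]
 [  0.           0.           1.        ]] [-0.055215  0.        0.        0.        0.      ] [-2.88379166e+00 -8.40171798e-04  8.68556544e-04] [-0.54955568 -0.02665372  0.39147949]
```

View pics/scene0.png

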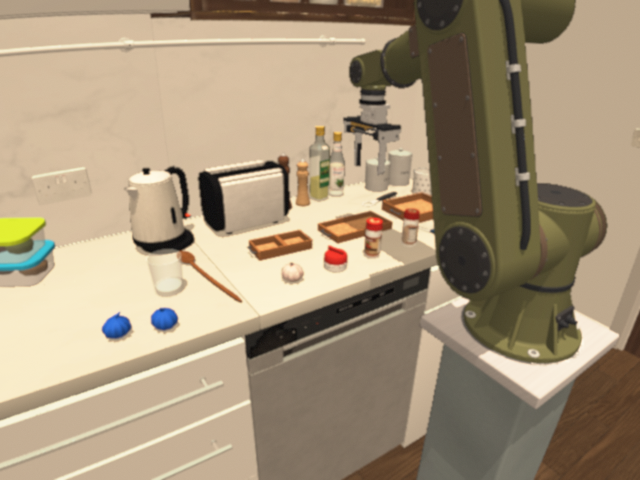

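View pics/side0.png

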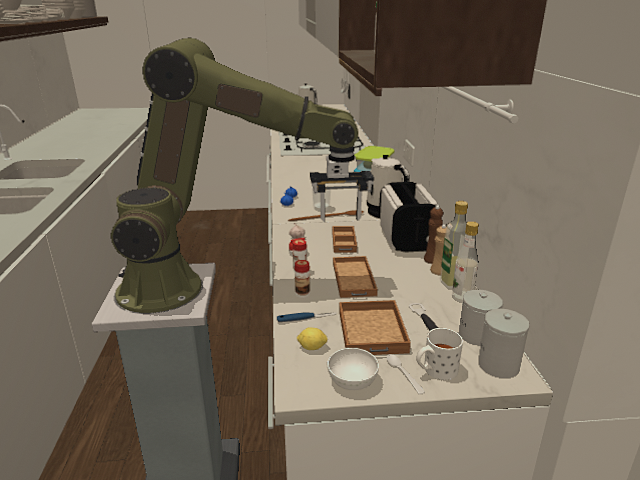

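View pics/wrist0.png

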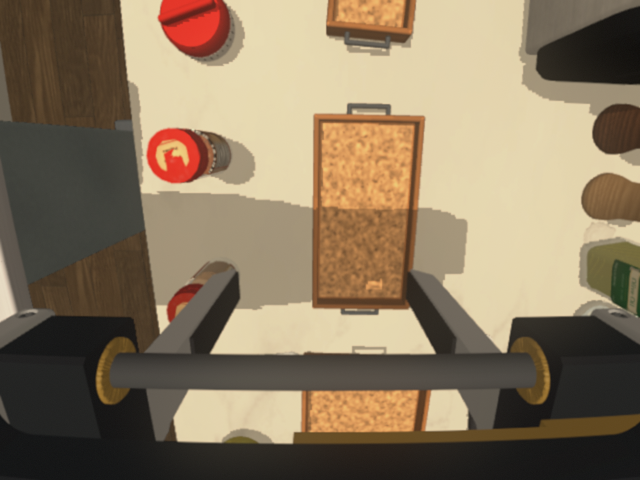

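The side view shows, from far to near (+y to -y) in the front row: garlic (297,232), timer (299,246), two red-capped jars (300,250 and 302,275), the blue-handled peeler (305,317) and the lemon (312,338). The trays are the stand (344,238), the shallow tray (354,276) and the wide tray (374,327). Next I'll enlarge crops to get pixel positions.

```bash
cat > h.py <<'E'
import numpy as np, cv2
from station import get_obs, camera
from scipy.spatial.transform import Rotation as Ro
def ray(c,uv):
    uv=np.array(uv,float).reshape(-1,1,2)
    n=cv2.undistortPoints(uv,c["intrinsics"],c["distortion"]).reshape(-1,2)
    R=cv2.Rodrigues(np.array(c["rvec"]))[0]; t=np.array(c["tvec"]).reshape(3)
    return -R.T@t, np.c_[n,np.ones(len(n))]@R
def plane(c,uv,z):
    o,d=ray(c,uv); return o+d*((z-o[2])/d[:,2])[:,None]
def two(c1,u1,c2,u2):
    o1,d1=ray(c1,[u1]);o2,d2=ray(c2,[u2]);d1=d1[0]/np.linalg.norm(d1);d2=d2[0]/np.linalg.norm(d2)
    s=np.linalg.lstsq(np.c_[d1,-d2],o2-o1,rcond=None)[0]
    a=o1+s[0]*d1;b=o2+s[1]*d2; return (a+b)/2,np.linalg.norm(a-b)
def proj(c,P):
    return cv2.projectPoints(np.array(P,float).reshape(-1,1,3),np.array(c["rvec"]),np.array(c["tvec"]),c["intrinsics"],np.array(c["distortion"]))[0].reshape(-1,2)
def crop(c,x0,y0,x1,y1,s,name):
    im=cv2.resize(c["color"][y0:y1,x0:x1,::-1],None,fx=s,fy=s,interpolation=cv2.INTER_CUBIC)
    for k in range(x0-x0%20+20,x1,20): cv2.putText(im,str(k),(int((k-x0)*s),10),0,.35,(0,0,255)); cv2.line(im,(int((k-x0)*s),12),(int((k-x0)*s),18),(0,0,255))
    for k in range(y0-y0%20+20,y1,20): cv2.putText(im,str(k),(0,int((k-y0)*s)),0,.35,(0,0,255)); cv2.line(im,(24,int((k-y0)*s)),(30,int((k-y0)*s)),(0,0,255))
    cv2.imwrite("pics/"+name,im)
E
python3 - <<'E'
from h import *
c=camera("side");crop(c,265,215,425,385,3.5,"s1.png");print(ray(c,[[320,240]])[0])
c=camera("scene");crop(c,240,180,440,300,4,"c1.png");print(ray(c,[[320,240]])[0])
c=camera("wrist");print(ray(c,[[320,240]])[0])
E
```

```text
[ 0.36604827 -1.33235371  0.7893192 ]
[-0.38209013  0.78239452  0.56147854]
[0.54980063 0.07430798 0.38521386]
```

View pics/s1.png

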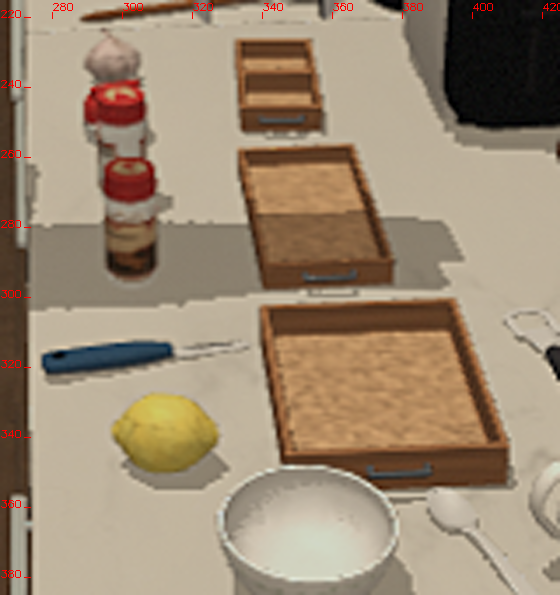

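View pics/c1.png

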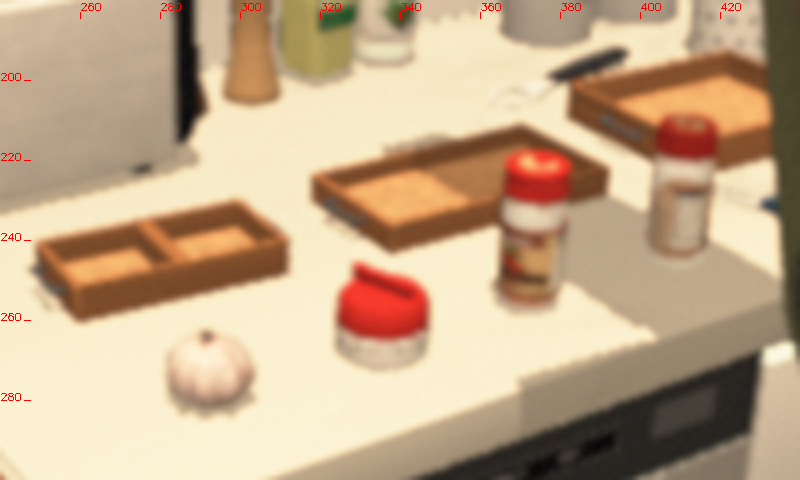

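The crops show garlic at (289,272) in scene, timer at (334,260), and jars with cap tops at (374,219) and (409,212). In side: cap tops at (302,263) and (297,242), lemon at (309,339), peeler from (275,318) to (333,314), and the tray rims clearly.

Run:
```python
from h import *
np.set_printoptions(precision=4,suppress=True)
s=camera("side");c=camera("scene");w=camera("wrist")
P=lambda cam,uv,z,n: print(n,plane(cam,uv,z).tolist() if 0 else plane(cam,uv,z)[:,:2].tolist())
import functools
print("jar near cap", plane(s,[[301.5,262.5]],.106), plane(c,[[411,212]],.106))
print("jar far cap", plane(s,[[297,241]],.106), plane(c,[[374,219.5]],.106), plane(w,[[177,155]],.106))
print("timer w", plane(w,[[192,25]],.05), plane(c,[[335,260]],.03))
print("garlic", plane(s,[[296.5,231.5]],.03), plane(c,[[291.5,272]],.028))
print("lemon", plane(s,[[311,338.5]],.028), plane(s,[[297,338],[326,338.5]],.028))
print("peeler side ends", plane(s,[[276.5,317],[333,313.5],[313,316]],.01))
# tray outer rims side image
print("stand rim side", plane(s,[[330.5,227],[352,227],[355,245],[334,246.5]],.03))
print("stand scene", plane(c,[[299,231],[310.5,241.5],[258,254.5],[247,241.5]],.03))
print("utensil rim side", plane(s,[[331,258.5],[363,257],[374,290],[337,291.5]],.026))
print("utensil wrist", plane(w,[[313,115],[425,115],[409,308],[312,308]],.026))
print("produce rim side", plane(s,[[337,302.5],[393,301],[408,344],[343.5,346]],.035))
```

```text
jar near cap [[ 0.4291 -0.0676  0.106 ]] [[ 0.4233 -0.0626  0.106 ]]
jar far cap [[0.4235 0.0763 0.106 ]] [[0.4362 0.0629 0.106 ]] [[0.4331 0.0702 0.106 ]]
timer w [[0.4333 0.1834 0.05  ]] [[0.4178 0.2022 0.03  ]]
garlic [[0.4323 0.3126 0.03  ]] [[0.4267 0.3268 0.028 ]]
lemon [[ 0.436  -0.3241  0.028 ]] [[ 0.4013 -0.3186  0.028 ]
 [ 0.4733 -0.3278  0.028 ]]
peeler side ends [[ 0.3512 -0.1957  0.01  ]
 [ 0.5068 -0.1943  0.01  ]
 [ 0.4508 -0.2009  0.01  ]]
stand rim side [[0.5603 0.3399 0.03  ]
 [0.64   0.3318 0.03  ]
 [0.6274 0.1814 0.03  ]
 [0.554  0.1771 0.03  ]]
stand scene [[0.6221 0.1885 0.03  ]
 [0.544  0.1976 0.03  ]
 [0.5508 0.3573 0.03  ]
 [0.6382 0.3488 0.03  ]]
utensil rim side [[ 0.5346  0.0984  0.026 ]
 [ 0.641   0.0984  0.026 ]
 [ 0.6374 -0.1095  0.026 ]
 [ 0.5287 -0.1071  0.026 ]]
utensil wrist [[ 0.5403  0.1073  0.026 ]
 [ 0.6524  0.1079  0.026 ]
 [ 0.6495 -0.1026  0.026 ]
 [ 0.5378 -0.1024  0.026 ]]
produce rim side [[ 0.5196 -0.1787  0.035 ]
 [ 0.6757 -0.1864  0.035 ]
 [ 0.6686 -0.378   0.035 ]
 [ 0.5114 -0.3706  0.035 ]]
```

servo_tool(
  moves=[
    [[0, 0, 0, 0.24, -0.14, -0.1, 0], [0, 0, 0, 0.24, -0.14, -0.1, 0], [0, 0, 0, 0.24, -0.14, -0.1, 0], [0, 0, 0, 0.24, -0.14, -0.1, 0], [0, 0, 0, 0.24, -0.14, -0.1, 0], [0, 0, 0, 0.24, -0.14, -0.1, 0], [0, 0, 0, 0.24, -0.14, -0.1, 0]],
  ],
  squeeze=20,
)

```text
time_s: 1.03
ee_pos: [0.4802, 0.1195, 0.255]
eef_rot: [-3.141, 0.0, 1.571]
force: [-0.2, -1.3, -1.1]
grip_width: 0.0942
```

Run:
```python
from h import *
o=get_obs();print(o["time_s"],o["ee_pos"],o["eef_rot"])
w=camera("wrist");crop(w,0,0,640,480,1.2,"w1.png")
c=camera("scene");crop(c,0,0,640,480,1.2,"c2.png")
```

```text
1.0333 [0.48016703 0.11951989 0.25502671] [-3.14116891e+00  2.31676067e-04  1.57076827e+00]
```

View pics/w1.png

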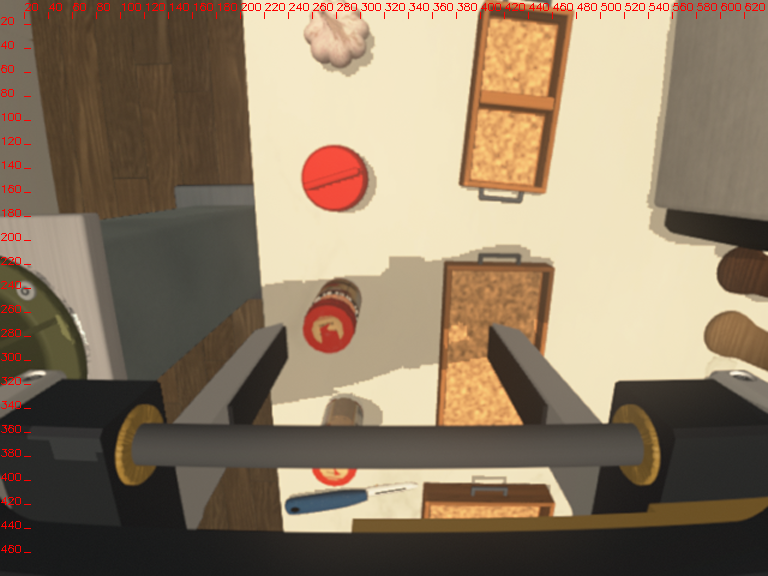

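Wrist view (raw px): garlic at (281,32), timer at (279,148), jar caps at (275,272) and (278,392), and the stand with its divider at (431,84). No blue look-alike is near the pale garlic.

Run:
```python
from h import *
np.set_printoptions(precision=4,suppress=True)
w=camera("wrist");k=1/1.2
A=lambda l:np.array(l)*k
hsv=cv2.cvtColor(w["color"],cv2.COLOR_RGB2HSV)
m=((hsv[...,0]<6)|(hsv[...,0]>174))&(hsv[...,1]>150)&(hsv[...,2]>100)
for q in cv2.findContours(m.astype('uint8'),cv2.RETR_EXTERNAL,cv2.CHAIN_APPROX_NONE)[0]:
    if cv2.contourArea(q)>300:
        (x,y),r=cv2.minEnclosingCircle(q);print("red",x,y,r,plane(w,[[x,y]],.106),plane(w,[[x,y]],.04))
print("garlic",plane(w,A([[337,38],[304,38],[370,38],[337,68]]),.025))
print("stand",plane(w,A([[485,8],[573,10],[546,192],[461,187]]),.03))
print("divider",plane(w,A([[480,98],[555,103]]),.03))
print("timer grip ends",plane(w,A([[305,188],[362,170]]),.055))
```

```text
red 274.1176452636719 270.70587158203125 22.511140823364258 [[0.4307 0.0733 0.106 ]] [[0.4207 0.0492 0.04  ]]
red 278.6038818359375 147.60389709472656 27.466773986816406 [[0.4392 0.1947 0.106 ]] [[0.4309 0.1949 0.04  ]]
garlic [[0.4348 0.3183 0.025 ]
 [0.4048 0.3186 0.025 ]
 [0.4647 0.3181 0.025 ]
 [0.4342 0.2928 0.025 ]]
stand [[0.5669 0.3419 0.03  ]
 [0.6463 0.3423 0.03  ]
 [0.6341 0.1816 0.03  ]
 [0.551  0.1857 0.03  ]]
divider [[0.5655 0.2661 0.03  ]
 [0.6358 0.2628 0.03  ]]
timer grip ends [[0.406  0.1855 0.055 ]
 [0.4577 0.201  0.055 ]]
```

Far jar first: it is at about (0.431,0.072), consistent across the views.

servo_tool(
  moves=[
    [[0, 0, 0, -0.095, -0.098, 0.1, 0], [0, 0, 0, -0.095, -0.098, 0.1, 0], [0, 0, 0, -0.095, -0.098, 0.1, 0], [0, 0, 0, -0.095, -0.098, 0.2, 0], [0, 0, 0, -0.095, -0.098, 0.27, 0], [0, 0, 0, -0.095, -0.098, 0.34, 0], [0, 0, 0, -0.095, -0.098, 0.41, 0], [0, 0, 0, -0.095, -0.098, 0.41, 0], [0, 0, 0, -0.095, -0.098, 0.41, 0]],
  ],
)

```text
time_s: 1.93
ee_pos: [0.4306, 0.0712, 0.0495]
eef_rot: [-3.137, 0.001, 1.569]
force: [0.4, 0.4, 0.4]
grip_width: 0.0941
```

Run:
```python
from h import *
w=camera("wrist");cv2.imwrite("pics/w2.png",w["color"][:,:,::-1])
c=camera("side");crop(c,260,170,420,300,4,"s2.png")
```

```text
(no output)
```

View pics/w2.png

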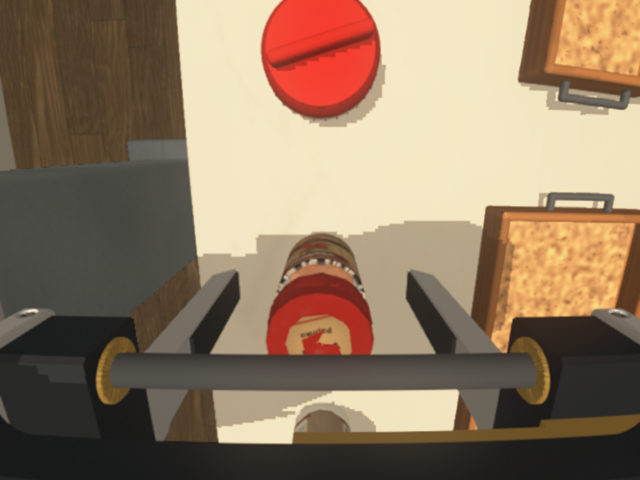

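View pics/s2.png

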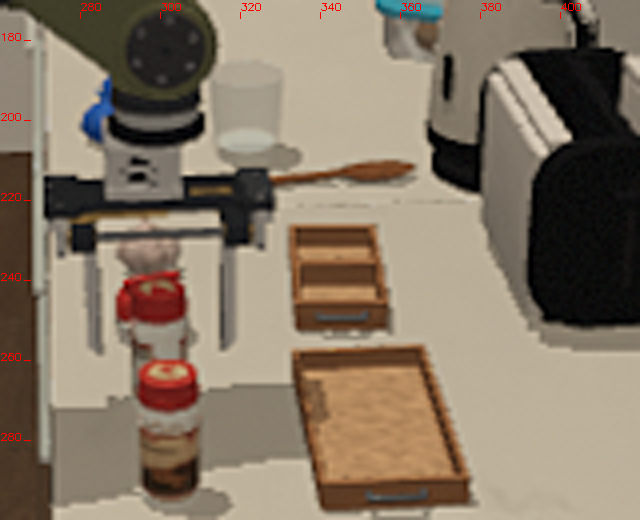

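The jar sits centred between the fingers in both views (wrist cap spans 268–372, fingers at 235 and 410). Closing on it.

servo_tool(
  moves=[
    [[0, 0, 0, 0, 0, 0, 1], [0, 0, 0, 0, 0, 0, 1], [0, 0, 0, 0, 0, 0, 1], [0, 0, 0, 0, 0, 0, 1], [0, 0, 0, 0, 0, 0, 1], [0, 0, 0, 0, 0, 0, 1], [0, 0, 0, 0, 0, 0, 1], [0, 0, 0, 0, 0, 0, 1]],
  ],
  squeeze=25,
)

```text
time_s: 2.7
ee_pos: [0.4321, 0.0715, 0.0517]
eef_rot: [3.141, 0.0, 1.569]
force: [-0.7, 0.1, -0.8]
grip_width: 0.0443
```

servo_tool(
  moves=[
    [[0, 0, 0, 0, 0, -0.07, 1], [0, 0, 0, 0, 0, -0.14, 1], [0, 0, 0, 0, 0, -0.21, 1], [0, 0, 0, 0.09, 0.07, -0.21, 1], [0, 0, 0, 0.155, 0.114, -0.21, 1], [0, 0, 0, 0.22, 0.16, -0.21, 1], [0, 0, 0, 0.285, 0.21, -0.21, 1], [0, 0, 0, 0.35, 0.255, -0.21, 1], [0, 0, 0, 0.41, 0.3, -0.21, 1], [0, 0, 0, 0.467, 0.343, -0.21, 1], [0, 0, 0, 0.467, 0.343, -0.21, 1], [0, 0, 0, 0.467, 0.343, -0.21, 1]],
  ],
)

```text
time_s: 3.7
ee_pos: [0.6039, 0.3058, 0.1546]
eef_rot: [-3.14, 0.001, 1.571]
force: [-0.4, -0.9, -1.2]
grip_width: 0.0442
```

Run:
```python
from h import *
o=get_obs();print(o["time_s"],o["ee_pos"],o["grip_width"])
w=camera("wrist");cv2.imwrite("pics/w3.png",w["color"][:,:,::-1])
c=camera("scene");crop(c,230,130,430,290,4,"c3.png")
c=camera("side");crop(c,260,130,420,300,3.5,"s3.png")
```

```text
3.7 [0.60386106 0.30578796 0.15463262] 0.04421175919396723
```

View pics/w3.png

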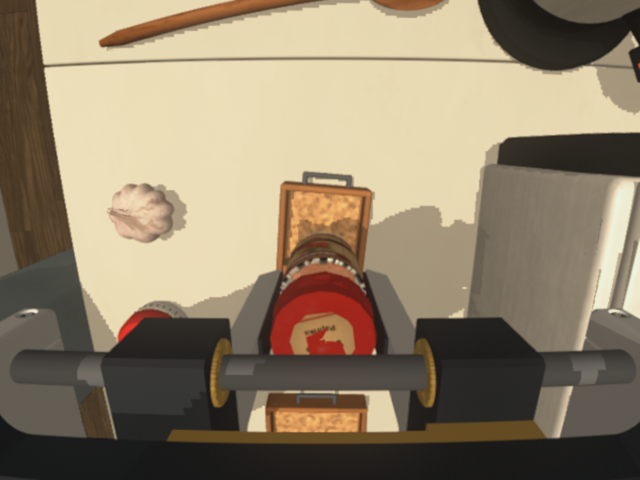

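View pics/c3.png

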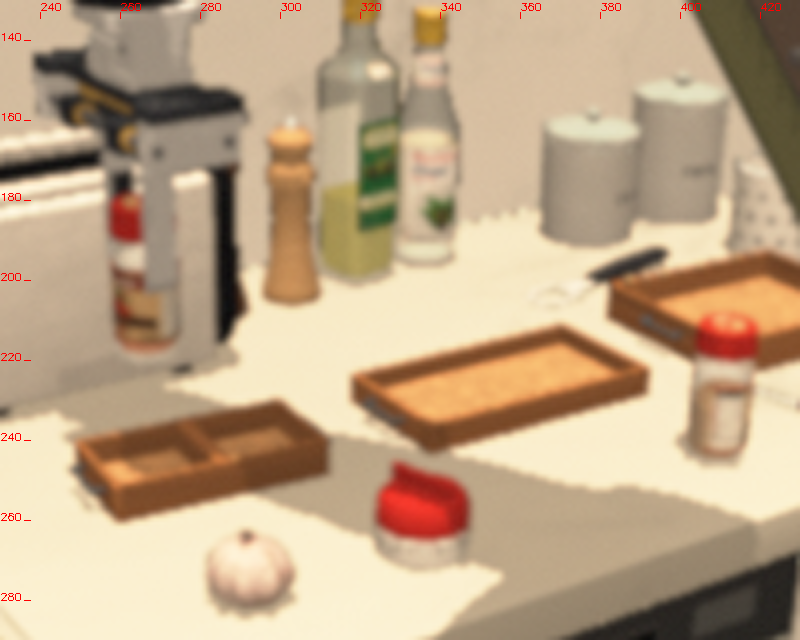

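View pics/s3.png

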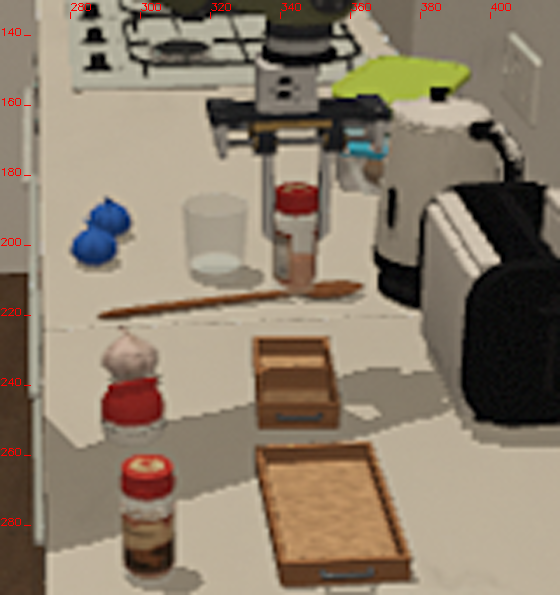

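Wrist: the stand's far end spans (282,183)–(371,190), garlic is at (141,213), and the toaster's near edge is at about (484,170–400). I'll check the toaster's clearance from the gripper body and the stand position.

```bash
python3 - <<'E'
from h import *
np.set_printoptions(precision=4,suppress=True)
w=camera("wrist")
for z in (.1,.15,.2): print(z,plane(w,[[484,170],[468,400],[500,140]],z)[:,:2].tolist())
print("stand far",plane(w,[[282,183],[371,190]],.03))
print("garlic",plane(w,[[143,213],[110,213],[174,213]],.025))
s=camera("side");c=camera("scene")
print(two(s,[381,186.5],c,[199,187]))
print(plane(s,[[395,250]],0),plane(w,[[484,215],[468,400]],0.0))
E
python3 - <<'E'
from h import *
c=camera("scene");crop(c,180,140,310,250,6,"c4.png")
c=camera("side");crop(c,370,160,450,270,5,"s4.png")
E
```

```text
0.1 [[0.7148893182317007, 0.3645546670210643], [0.7252955000573217, 0.17566418288149258], [0.7238939479499193, 0.38472834737728834]]
0.15 [[0.6913810641448905, 0.3674346162217264], [0.699592380657046, 0.21838479397227314], [0.698486443036984, 0.3833532766291542]]
0.2 [[0.6678728100580804, 0.37031456542238844], [0.6738892612567703, 0.2611054050630538], [0.6730789381240487, 0.3819782058810201]]
stand far [[0.5676 0.3487 0.03  ]
 [0.647  0.3424 0.03  ]]
garlic [[0.4354 0.3214 0.025 ]
 [0.4032 0.3216 0.025 ]
 [0.4651 0.3212 0.025 ]]
(array([0.7656, 0.4261, 0.1597]), np.float64(0.017235379812984113))
[[0.7711 0.1881 0.    ]] [[0.7669 0.314  0.    ]
 [0.7767 0.0902 0.    ]]
```

View pics/c4.png

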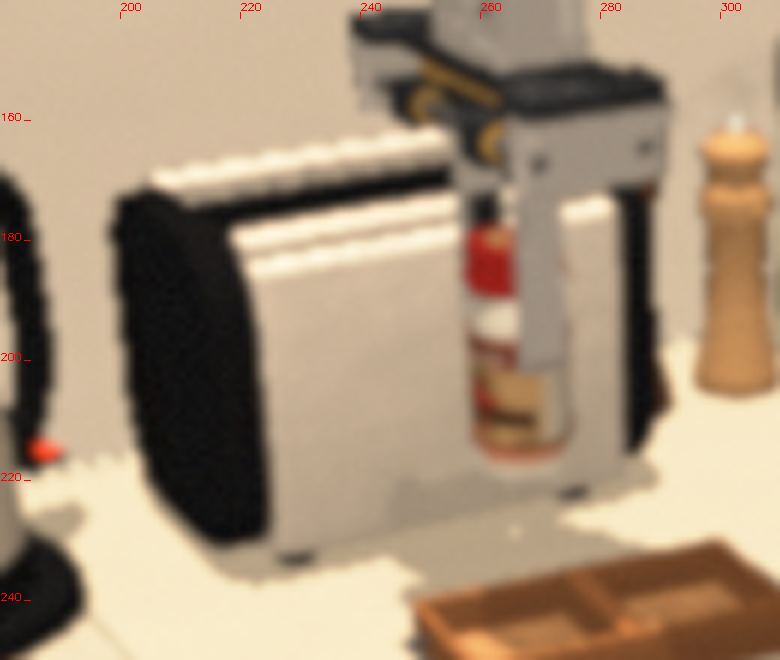

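View pics/s4.png

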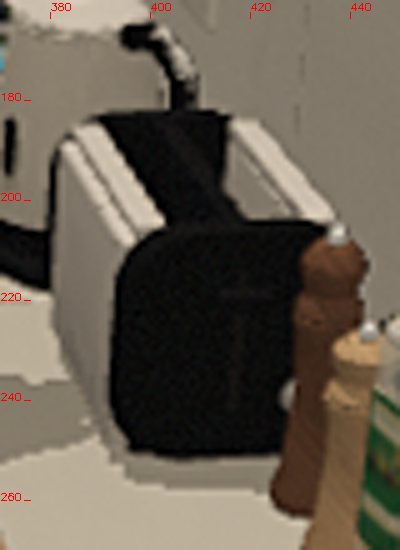

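Run:
```python
from h import *
np.set_printoptions(precision=4,suppress=True)
s=camera("side");c=camera("scene")
print(plane(c,[[228,233],[275,222.5]],0), plane(s,[[393,246],[392,248]],0.01))
print(plane(s,[[383,187],[395,209]],0.17))
```

```text
[[0.7821 0.349  0.    ]
 [0.7774 0.1872 0.    ]] [[0.7661 0.2    0.01  ]
 [0.7591 0.185  0.01  ]]
[[0.7574 0.3682 0.17  ]
 [0.7522 0.1534 0.17  ]]
```

The toaster face is at x≥0.74, which clears the gripper body (0.692). Lowering the jar into the far bay.

servo_tool(
  moves=[
    [[0, 0, 0, 0, 0, 0.06, 1], [0, 0, 0, 0, 0, 0.11, 1], [0, 0, 0, 0, 0, 0.15, 1], [0, 0, 0, 0, 0, 0.175, 1], [0, 0, 0, 0, 0, 0.188, 1], [0, 0, 0, 0, 0, 0.188, 1], [0, 0, 0, 0, 0, 0.188, 1]],
  ],
)

```text
time_s: 4.78
ee_pos: [0.6045, 0.3046, 0.0643]
eef_rot: [3.139, -0.001, 1.569]
force: [-0.9, -0.3, -1.2]
grip_width: 0.0443
```

servo_tool(
  moves=[
    [[0, 0, 0, 0, 0, 0.004, 1], [0, 0, 0, 0, 0, 0.008, 1], [0, 0, 0, 0, 0, 0.008, 1]],
  ],
)

```text
time_s: 5.03
ee_pos: [0.6047, 0.3047, 0.0608]
eef_rot: [3.138, -0.001, 1.569]
force: [-0.6, 0.4, -0.9]
grip_width: 0.0441
```

servo_tool(
  moves=[
    [[0, 0, 0, 0, 0, 0.002, 1], [0, 0, 0, 0, 0, 0.002, 0.2], [0, 0, 0, 0, 0, 0.002, 0.2], [0, 0, 0, 0, 0, 0.002, 0.2], [0, 0, 0, 0, 0, 0.002, 0.2], [0, 0, 0, 0, 0, 0.002, 0.2], [0, 0, 0, 0, 0, -0.07, 0], [0, 0, 0, 0, 0, -0.14, 0], [0, 0, 0, 0, 0, -0.21, 0], [0, 0, 0, 0, 0, -0.27, 0], [0, 0, 0, 0, 0, -0.27, 0]],
  ],
)

```text
time_s: 5.95
ee_pos: [0.606, 0.3054, 0.2033]
eef_rot: [3.129, -0.005, 1.569]
force: [0.4, 0.3, -0.3]
grip_width: 0.0941
```

Run:
```python
from h import *
o=get_obs();print(o["time_s"],o["ee_pos"],o["grip_width"])
w=camera("wrist");cv2.imwrite("pics/w5.png",w["color"][:,:,::-1])
c=camera("scene");crop(c,230,130,430,290,4,"c5.png")
```

```text
5.95 [0.60602332 0.30535496 0.20331586] 0.09409873844234164
```

View pics/c5.png

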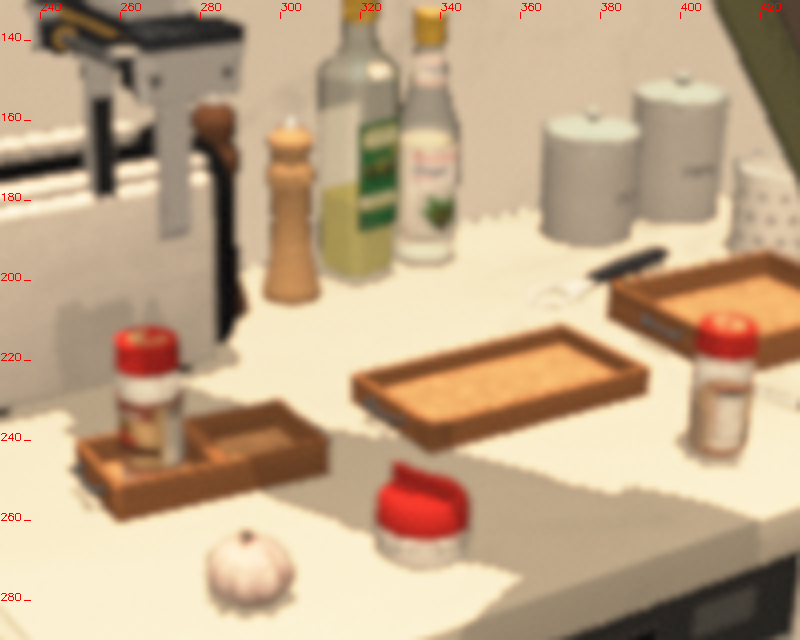

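View pics/w5.png

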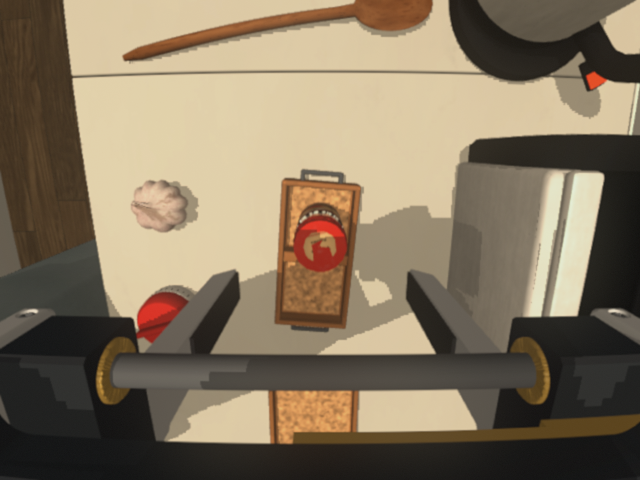

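The first jar stands in the far bay (scene 263,217; wrist 320,245). I'll refine the stand from its visible rim: (284,178), (361,185), (345,328), (275,322).

Run:
```python
from h import *
np.set_printoptions(precision=4,suppress=True)
w=camera("wrist")
q=plane(w,[[284,178],[361,185],[345,328],[275,322]],.03);print(q,q.mean(0))
print("jar",plane(w,[[321,246]],.112)); print("garlic",plane(w,[[160,206]],.025))
o=get_obs();print(o["ee_pos"],o["eef_rot"])
```

```text
[[0.5668 0.3511 0.03  ]
 [0.6441 0.3439 0.03  ]
 [0.6304 0.1841 0.03  ]
 [0.5518 0.1919 0.03  ]] [0.5983 0.2677 0.03  ]
jar [[0.6036 0.3035 0.112 ]]
garlic [[0.4354 0.3227 0.025 ]]
[0.604  0.3045 0.195 ] [ 3.1391 -0.0006  1.5687]
```

servo_tool(
  moves=[
    [[0, 0, 0, -0.08, -0.02, -0.05, 0], [0, 0, 0, -0.16, -0.04, -0.11, 0], [0, 0, 0, -1, -0.24, -0.11, 0], [0, 0, 0, -1, -0.24, -0.11, 0], [0, 0, 0, -1, -0.24, -0.11, 0], [0, 0, 0, -1, -0.24, -0.11, 0], [0, 0, 0, -1, -0.24, -0.11, 0], [0, 0, 0, -1, -0.24, -0.11, 0], [0, 0, 0, -1, -0.24, -0.11, 0], [0, 0, 0, -1, -0.24, -0.11, 0], [0, 0, 0, -1, -0.24, -0.11, 0], [0, 0, 0, -1, -0.24, -0.11, 0]],
  ],
)

```text
time_s: 7.1
ee_pos: [0.488, -0.1699, 0.2474]
eef_rot: [3.141, -0.002, 1.569]
force: [-0.8, -0.3, -0.6]
grip_width: 0.0939
```

servo_tool(
  moves=[
    [[0, 0, 0, -0.2, 0, 0, 0], [0, 0, 0, -0.2, 0, 0, 0], [0, 0, 0, -0.2, 0, 0, 0], [0, 0, 0, -0.2, 0, 0, 0], [0, 0, 0, -0.2, 0, 0, 0]],
  ],
)

```text
time_s: 7.52
ee_pos: [0.4872, -0.2701, 0.2453]
eef_rot: [-3.139, -0.003, 1.567]
force: [-0.8, 0.5, -0.8]
grip_width: 0.0938
```

Run:
```python
from h import *
o=get_obs();print(o["time_s"],o["ee_pos"],o["eef_rot"],o["grip_width"])
w=camera("wrist");crop(w,0,0,640,480,1.2,"w6.png")
```

```text
7.5167 [ 0.48719748 -0.27014468  0.2453429 ] [-3.139135   -0.00341862  1.56702837] 0.09376452313100231
```

View pics/w6.png

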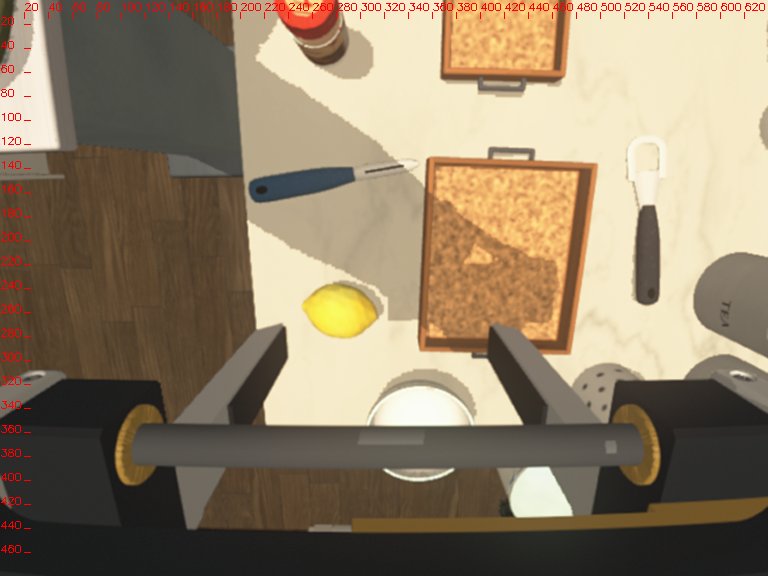

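Display px (÷1.2 for raw): the peeler candidates are the dark-blue-handled one at (335,180) and a black-handled Y-peeler at (645,220). The blue handle with steel blade fits the description. Lemon is at (340,310), the bowl at (420,430), and the produce tray rim is (428,157), (597,164), (571,354), (419,350).

Run:
```python
from h import *
np.set_printoptions(precision=4,suppress=True)
w=camera("wrist");k=1/1.2
A=lambda l:np.array(l)*k
crop(w,190,100,370,300,3,"w7.png")
q=plane(w,A([[428,157],[597,164],[571,354],[419,350]]),.035);print("tray",q,q.mean(0))
print("peeler",plane(w,A([[249,190],[419,161],[330,178]]),.01))
hsv=cv2.cvtColor(w["color"],cv2.COLOR_RGB2HSV)
m=((hsv[...,0]>22)&(hsv[...,0]<34)&(hsv[...,1]>150)).astype('uint8');m[:,300+50:]=0;m[300:]=0;m[:200]=0
q=max(cv2.findContours(m,cv2.RETR_EXTERNAL,cv2.CHAIN_APPROX_NONE)[0],key=cv2.contourArea)
e=cv2.fitEllipse(q);print(e,cv2.contourArea(q));
import math
a=math.radians(e[2]+90);L=e[1][1]/2
print("lemon",plane(w,[e[0],(e[0][0]+L*math.cos(a),e[0][1]+L*math.sin(a)),(e[0][0]-L*math.cos(a),e[0][1]-L*math.sin(a))],.028))
print("bowl rim",plane(w,A([[368,430],[473,430],[420,383]]),.05))
print("jar side view", plane(camera("side"),[[301.5,262.5]],.106))
```

```text
tray [[ 0.5246 -0.175   0.035 ]
 [ 0.6821 -0.1799  0.035 ]
 [ 0.678  -0.3698  0.035 ]
 [ 0.5196 -0.3644  0.035 ]] [ 0.6011 -0.2723  0.035 ]
peeler [[ 0.3499 -0.2043  0.01  ]
 [ 0.5183 -0.1775  0.01  ]
 [ 0.4311 -0.1934  0.01  ]]
((281.25732421875, 259.362548828125), (41.35429763793945, 54.93229675292969), 103.45295715332031) 1738.5
lemon [[ 0.4366 -0.3248  0.028 ]
 [ 0.4043 -0.3166  0.028 ]
 [ 0.4691 -0.333   0.028 ]]
bowl rim [[ 0.4668 -0.4483  0.05  ]
 [ 0.5769 -0.4488  0.05  ]
 [ 0.5201 -0.3939  0.05  ]]
jar side view [[ 0.4291 -0.0676  0.106 ]]
```

View pics/w7.png

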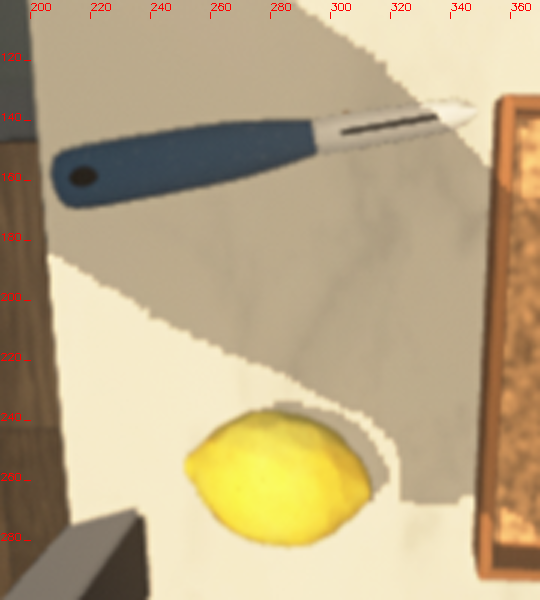

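servo_tool(
  moves=[
    [[0, 0, -0.08, -0.11, -0.101, 0, 0], [0, 0, -0.16, -0.11, -0.101, 0.02, 0], [0, 0, -0.24, -0.11, -0.101, 0.04, 0], [0, 0, -0.32, -0.11, -0.101, 0.07, 0], [0, 0, -0.4, -0.11, -0.101, 0.1, 0], [0, 0, -0.48, -0.11, -0.101, 0.14, 0], [0, 0, -0.56, -0.11, -0.101, 0.18, 0], [0, 0, -0.64, -0.11, -0.101, 0.22, 0], [0, 0, -0.72, -0.11, -0.101, 0.26, 0], [0, 0, -0.8, -0.11, -0.101, 0.28, 0], [0, 0, -0.842, -0.11, -0.101, 0.28, 0], [0, 0, -0.842, -0.11, -0.101, 0.28, 0]],
  ],
)

```text
time_s: 8.67
ee_pos: [0.4375, -0.322, 0.1061]
eef_rot: [3.139, -0.002, 2.898]
force: [-0.0, -0.1, 0.5]
grip_width: 0.0944
```

Run:
```python
from h import *
o=get_obs();print(o["time_s"],o["ee_pos"],o["eef_rot"],o["qpos"])
R=Ro.from_euler("xyz",o["eef_rot"]).as_matrix();print(R)
w=camera("wrist");crop(w,0,0,640,480,1.2,"w8.png")
print(proj(w,[[.4366,-.325,.028]]))
```

```text
8.6667 [ 0.43745479 -0.32198064  0.10606229] [ 3.13900024e+00 -2.19109462e-03  2.89837499e+00] [-7.02609388e-01  3.89194836e-01  1.64595680e+00  1.50988671e-03
  1.10955488e+00 -2.03085931e+00]
[[-0.97056577  0.24083153 -0.00150228]
 [ 0.24082625  0.97056347  0.00304379]
 [ 0.00219109  0.00259241 -0.99999424]]
[[317.85968642 246.57056348]]
```

View pics/w8.png

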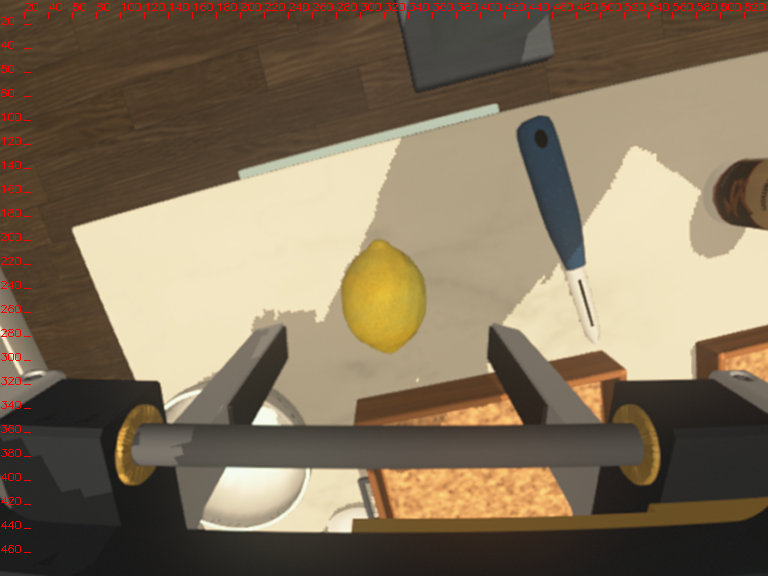

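Lemon is at (319,247) raw px and matches its projected position; its axis lines up with the finger plane. Descending and gripping.

servo_tool(
  moves=[
    [[0, 0, 0, 0, -0.005, 0.06, 0], [0, 0, 0, 0, -0.005, 0.11, 0], [0, 0, 0, 0, -0.005, 0.15, 0], [0, 0, 0, 0, -0.005, 0.18, 0], [0, 0, 0, 0, -0.005, 0.19, 0], [0, 0, 0, 0, -0.005, 0.19, 0], [0, 0, 0, 0, -0.005, 0.19, 1], [0, 0, 0, 0, -0.005, 0.19, 1], [0, 0, 0, 0, -0.005, 0.19, 1], [0, 0, 0, 0, -0.005, 0.19, 1], [0, 0, 0, 0, -0.005, 0.19, 1], [0, 0, 0, 0, -0.005, 0.19, 1]],
  ],
  squeeze=20,
)

```text
time_s: 9.72
ee_pos: [0.4371, -0.3246, 0.0119]
eef_rot: [3.14, -0.001, 2.892]
force: [-0.1, -1.3, -1.0]
grip_width: 0.0576
```

servo_tool(
  moves=[
    [[0, 0, 0, 0, 0, 0, 1], [0, 0, 0, 0, 0, 0, 1]],
  ],
)

```text
time_s: 9.88
ee_pos: [0.437, -0.3246, 0.012]
eef_rot: [3.14, -0.001, 2.892]
force: [-0.8, -0.3, -0.7]
grip_width: 0.0539
```

servo_tool(
  moves=[
    [[0, 0, 0, 0, 0, -0.07, 1], [0, 0, 0, 0, 0, -0.14, 1], [0, 0, 0, 0, 0, -0.18, 1], [0, 0, 0, -0.07, 0.027, -0.18, 1], [0, 0, 0, -0.14, 0.055, -0.18, 1], [0, 0, 0, -0.21, 0.082, -0.18, 1], [0, 0, 0, -0.27, 0.106, -0.18, 1], [0, 0, 0, -0.302, 0.118, -0.18, 1], [0, 0, 0, -0.302, 0.118, -0.18, 1], [0, 0, 0, -0.302, 0.118, -0.18, 1]],
  ],
)

```text
time_s: 10.72
ee_pos: [0.598, -0.3045, 0.101]
eef_rot: [3.139, -0.002, 2.893]
force: [-0.6, 0.1, -1.3]
grip_width: 0.0535
```

Run:
```python
from h import *
o=get_obs();print(o["time_s"],o["ee_pos"],o["grip_width"])
w=camera("side");crop(w,260,200,440,390,3.2,"s8.png")
```

```text
10.7167 [ 0.59796993 -0.30445936  0.10103804] 0.053503279311720046
```

View pics/s8.png

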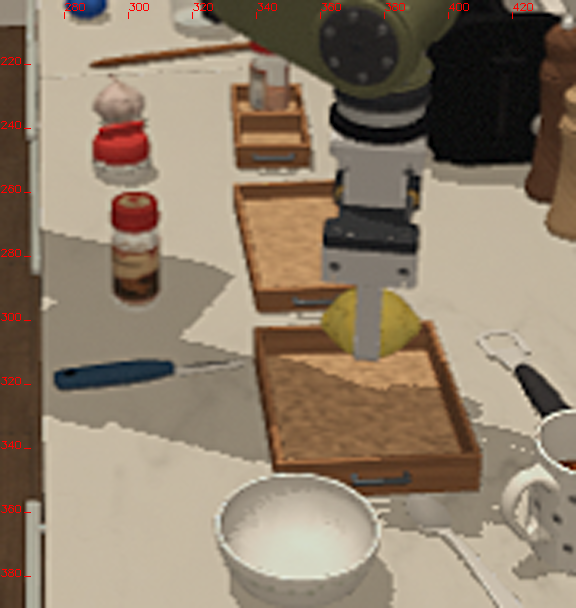

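The lemon is held over the produce tray (side 372,303). Lowering it and opening part way.

servo_tool(
  moves=[
    [[0, 0, 0, 0, 0, 0.06, 1], [0, 0, 0, 0, 0, 0.11, 1], [0, 0, 0, 0, 0, 0.14, 1], [0, 0, 0, 0, 0, 0.155, 1], [0, 0, 0, 0, 0, 0.16, 1], [0, 0, 0, 0, 0, 0.16, 1], [0, 0, 0, 0, 0, 0.16, 1]],
  ],
)

```text
time_s: 11.35
ee_pos: [0.5975, -0.3051, 0.0227]
eef_rot: [3.14, -0.0, 2.892]
force: [-0.1, -0.1, -1.2]
grip_width: 0.0533
```

servo_tool(
  moves=[
    [[0, 0, 0, 0, 0, 0, 0.3], [0, 0, 0, 0, 0, 0, 0.3], [0, 0, 0, 0, 0, 0, 0.3], [0, 0, 0, 0, 0, 0, 0.3], [0, 0, 0, 0, 0, 0, 0.3], [0, 0, 0, 0, 0, -0.05, 0.3], [0, 0, 0, 0, 0, -0.12, 0.2], [0, 0, 0, 0, 0, -0.2, 0], [0, 0, 0, 0, 0, -0.26, 0], [0, 0, 0, 0, 0, -0.26, 0]],
  ],
)

```text
time_s: 12.18
ee_pos: [0.5995, -0.3065, 0.1604]
eef_rot: [-3.14, 0.01, 2.892]
force: [-0.2, -0.6, 0.0]
grip_width: 0.0887
```

Run:
```python
from h import *
o=get_obs();print(o["time_s"],o["ee_pos"],o["eef_rot"],o["grip_width"])
w=camera("side");crop(w,260,200,440,390,3.2,"s9.png")
```

```text
12.1833 [ 0.59950342 -0.30647986  0.16037013] [-3.14038239  0.00956522  2.89198264] 0.0887419897596497
```

View pics/s9.png

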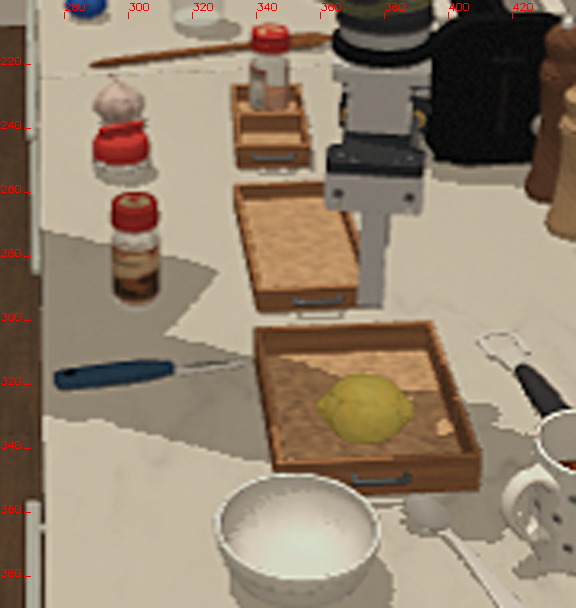

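The lemon is in the tray (side 370,328). The second jar comes next, so the peeler pick has more room.

servo_tool(
  moves=[
    [[0, 0, 0.07, 0, 0, -0.06, 0], [0, 0, 0.15, 0.06, 0.05, -0.08, 0], [0, 0, 0.23, 0.12, 0.1, -0.08, 0], [0, 0, 0.31, 0.18, 0.15, -0.08, 0], [0, 0, 0.39, 0.24, 0.2, -0.08, 0], [0, 0, 0.47, 0.3, 0.25, -0.08, 0], [0, 0, 0.55, 0.36, 0.3, -0.08, 0], [0, 0, 0.63, 0.4, 0.34, -0.08, 0], [0, 0, 0.71, 0.451, 0.379, -0.08, 0], [0, 0, 0.79, 0.451, 0.379, -0.08, 0], [0, 0, 0.841, 0.451, 0.379, -0.08, 0], [0, 0, 0.841, 0.451, 0.379, -0.08, 0]],
  ],
)

```text
time_s: 13.23
ee_pos: [0.4263, -0.0661, 0.1945]
eef_rot: [3.137, 0.001, 1.568]
force: [-0.6, -0.2, -0.4]
grip_width: 0.0942
```

Run:
```python
from h import *
np.set_printoptions(precision=4,suppress=True)
o=get_obs();print(o["time_s"],o["ee_pos"],o["eef_rot"],o["grip_width"])
w=camera("wrist");cv2.imwrite("pics/w10.png",w["color"][:,:,::-1])
hsv=cv2.cvtColor(w["color"],cv2.COLOR_RGB2HSV)
m=((hsv[...,0]<6)|(hsv[...,0]>174))&(hsv[...,1]>150)&(hsv[...,2]>80)
for q in cv2.findContours(m.astype('uint8'),cv2.RETR_EXTERNAL,cv2.CHAIN_APPROX_NONE)[0]:
    if cv2.contourArea(q)>300:
        (x,y),r=cv2.minEnclosingCircle(q);print("red",x,y,r,plane(w,[[x,y]],.106),plane(w,[[x,y]],.04))
```

```text
13.2333 [ 0.4263 -0.0661  0.1945] [3.1372 0.0012 1.5676] 0.09422833481829203
red 325.5291442871094 244.11659240722656 27.23438262939453 [[ 0.429  -0.0671  0.106 ]] [[ 0.4298 -0.0856  0.04  ]]
```

View pics/w10.png

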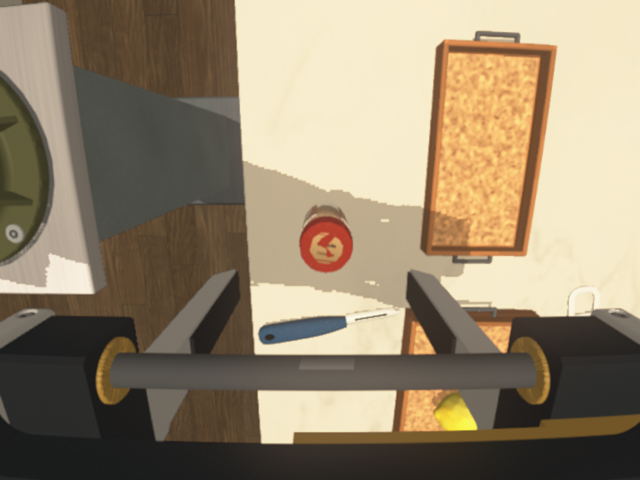

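The near jar's cap is at (326,244), which puts it at (0.429,-0.067), matching the side view. Descending and gripping.

servo_tool(
  moves=[
    [[0, 0, 0, -0.003, 0.005, 0.07, 0], [0, 0, 0, -0.003, 0.005, 0.14, 0], [0, 0, 0, -0.003, 0.005, 0.2, 0], [0, 0, 0, -0.003, 0.005, 0.25, 0], [0, 0, 0, -0.003, 0.005, 0.28, 0], [0, 0, 0, -0.003, 0.005, 0.287, 0], [0, 0, 0, -0.003, 0.005, 0.287, 0], [0, 0, 0, -0.003, 0.005, 0.287, 1], [0, 0, 0, -0.003, 0.005, 0.287, 1], [0, 0, 0, -0.003, 0.005, 0.287, 1], [0, 0, 0, -0.003, 0.005, 0.287, 1], [0, 0, 0, -0.003, 0.005, 0.287, 1]],
  ],
  squeeze=25,
)

```text
time_s: 14.28
ee_pos: [0.4298, -0.0681, 0.0515]
eef_rot: [3.136, 0.001, 1.573]
force: [0.0, 0.3, -0.4]
grip_width: 0.0636
```

servo_tool(
  moves=[
    [[0, 0, 0, 0, 0, 0, 1], [0, 0, 0, 0, 0, 0, 1], [0, 0, 0, 0, 0, 0, 1], [0, 0, 0, 0, 0, 0, 1]],
  ],
)

```text
time_s: 14.62
ee_pos: [0.4298, -0.0682, 0.0516]
eef_rot: [3.136, 0.002, 1.573]
force: [0.1, 0.5, 1.9]
grip_width: 0.0442
```

servo_tool(
  moves=[
    [[0, 0, 0, 0, 0, -0.07, 1], [0, 0, 0, 0, 0, -0.14, 1], [0, 0, 0, 0, 0, -0.21, 1], [0, 0, 0, 0.07, 0.04, -0.22, 1], [0, 0, 0, 0.14, 0.079, -0.22, 1], [0, 0, 0, 0.21, 0.119, -0.22, 1], [0, 0, 0, 0.28, 0.158, -0.22, 1], [0, 0, 0, 0.35, 0.198, -0.22, 1], [0, 0, 0, 0.42, 0.237, -0.22, 1], [0, 0, 0, 0.49, 0.277, -0.22, 1], [0, 0, 0, 0.55, 0.311, -0.22, 1], [0, 0, 0, 0.586, 0.331, -0.22, 1]],
  ],
)

```text
time_s: 15.62
ee_pos: [0.5947, 0.2285, 0.1612]
eef_rot: [3.137, 0.001, 1.575]
force: [-0.0, -1.0, -0.4]
grip_width: 0.0444
```

servo_tool(
  moves=[
    [[0, 0, 0, 0, 0, 0, 1]],
  ],
)

```text
time_s: 15.7
ee_pos: [0.5952, 0.2314, 0.1602]
eef_rot: [3.138, 0.001, 1.577]
force: [0.4, 0.1, -2.0]
grip_width: 0.0436
```

Run:
```python
from h import *
o=get_obs();print(o["time_s"],o["ee_pos"],o["eef_rot"],o["grip_width"])
w=camera("wrist");cv2.imwrite("pics/w11.png",w["color"][:,:,::-1])
c=camera("scene");crop(c,230,130,390,290,3.5,"c11.png")
```

```text
15.7 [0.59520176 0.23139367 0.16015362] [3.13780339e+00 1.32872667e-03 1.57731321e+00] 0.04364598805294158
```

View pics/w11.png

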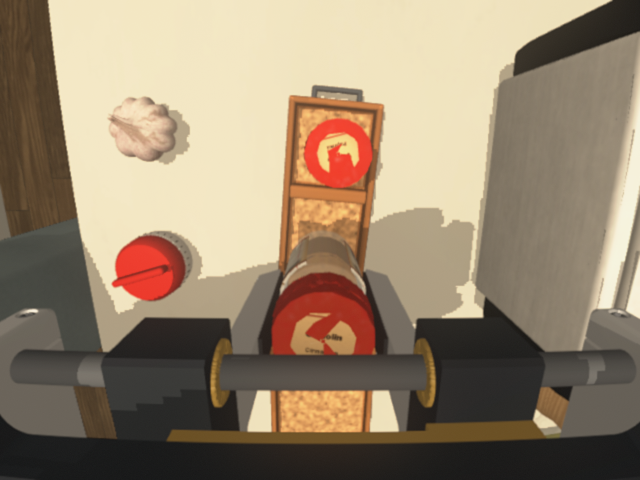

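View pics/c11.png

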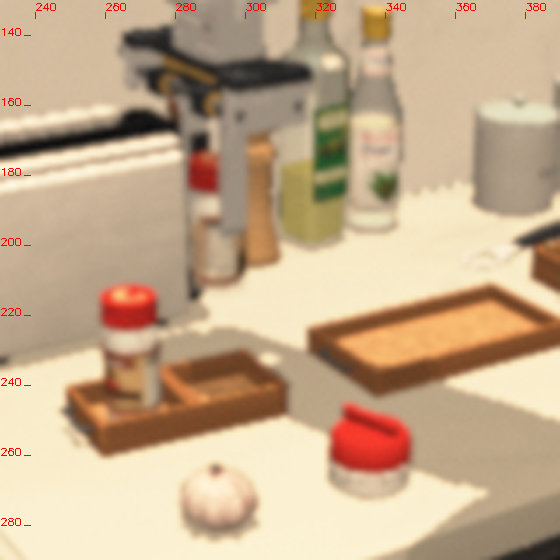

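servo_tool(
  moves=[
    [[0, 0, 0, -0.014, 0, 0, 1], [0, 0, 0, -0.014, 0, 0.06, 1], [0, 0, 0, -0.014, 0, 0.1, 1], [0, 0, 0, -0.014, 0, 0.13, 1], [0, 0, 0, -0.014, 0, 0.13, 1]],
  ],
)

```text
time_s: 16.22
ee_pos: [0.5928, 0.2195, 0.0922]
eef_rot: [-3.14, 0.004, 1.574]
force: [0.5, 0.3, -2.4]
grip_width: 0.044
```

Run:
```python
from h import *
np.set_printoptions(precision=4,suppress=True)
o=get_obs();print(o["time_s"],o["ee_pos"],o["eef_rot"],o["grip_width"])
w=camera("wrist");crop(w,180,0,480,380,2,"w12.png")
```

```text
16.2167 [0.5928 0.2195 0.0922] [-3.1397  0.0036  1.5745] 0.04397905322473115
```

View pics/w12.png

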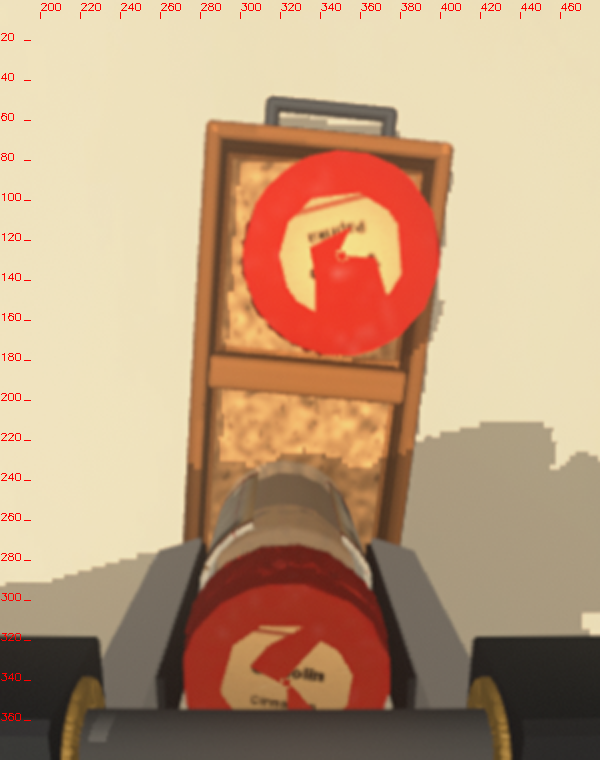

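Run:
```python
from h import *
np.set_printoptions(precision=4,suppress=True)
w=camera("wrist")
print(plane(w,[[334,189],[285,61],[405,74],[275,235],[385,240]],.03)); print(plane(w,[[351,127]],.114)); print(get_obs()["ee_pos"])
```

```text
[[0.6016 0.2665 0.03  ]
 [0.5684 0.3505 0.03  ]
 [0.6478 0.3431 0.03  ]
 [0.5586 0.2326 0.03  ]
 [0.6398 0.2291 0.03  ]]
[[0.6059 0.304  0.114 ]]
[0.5945 0.2205 0.0958]
```

servo_tool(
  moves=[
    [[0, 0, 0, 0.009, 0.006, 0.01, 1], [0, 0, 0, 0.009, 0.006, 0.03, 1], [0, 0, 0, 0.009, 0.006, 0.055, 1], [0, 0, 0, 0.009, 0.006, 0.068, 1], [0, 0, 0, 0.009, 0.006, 0.071, 1], [0, 0, 0, 0.009, 0.006, 0.071, 1], [0, 0, 0, 0.009, 0.006, 0.071, 1]],
  ],
)

```text
time_s: 16.9
ee_pos: [0.5974, 0.2249, 0.0598]
eef_rot: [3.139, 0.002, 1.575]
force: [0.2, -0.2, -1.1]
grip_width: 0.0439
```

servo_tool(
  moves=[
    [[0, 0, 0, 0, 0, 0, 0.3], [0, 0, 0, 0, 0, 0, 0.3], [0, 0, 0, 0, 0, 0, 0.3], [0, 0, 0, 0, 0, 0, 0.3], [0, 0, 0, 0, 0, 0, 0.2], [0, 0, 0, 0, 0, -0.07, 0.1], [0, 0, 0, 0, 0, -0.14, 0], [0, 0, 0, 0, 0, -0.21, 0], [0, 0, 0, 0, 0, -0.28, 0], [0, 0, 0, 0, 0, -0.28, 0]],
  ],
)

```text
time_s: 17.73
ee_pos: [0.5991, 0.2259, 0.2077]
eef_rot: [3.129, -0.001, 1.575]
force: [1.0, -0.2, 0.7]
grip_width: 0.0941
```

Run:
```python
from h import *
np.set_printoptions(precision=4,suppress=True)
o=get_obs();print(o["time_s"],o["ee_pos"],o["eef_rot"],o["grip_width"])
w=camera("wrist");cv2.imwrite("pics/w13.png",w["color"][:,:,::-1])
c=camera("scene");crop(c,230,130,390,290,3.5,"c13.png")
```

```text
17.7333 [0.5991 0.2259 0.2077] [ 3.1288 -0.001   1.5751] 0.09405406412260929
```

View pics/w13.png

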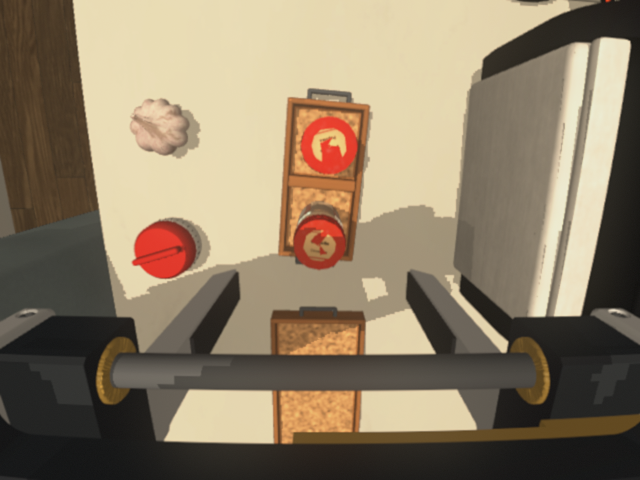

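View pics/c13.png

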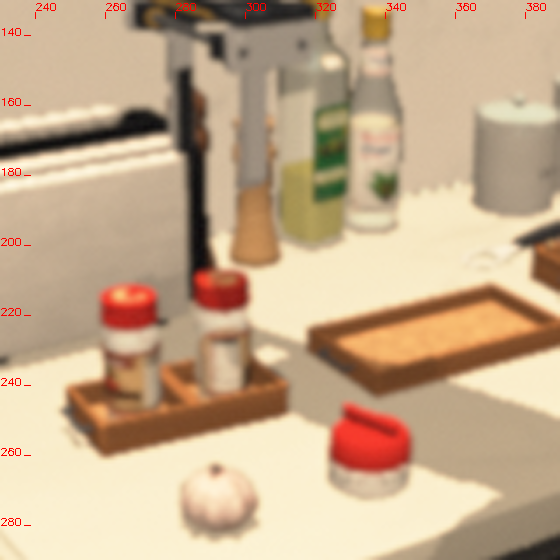

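Both jars stand upright, one per bay (scene 263,217 and 290,212). Garlic next: the pale bulb at wrist (160,127). The blue look-alikes are far off at the other end.

servo_tool(
  moves=[
    [[0, 0, 0, 0.04, -0.07, 0, 0], [0, 0, 0, 0.08, -0.14, 0, 0], [0, 0, 0, 0.12, -0.21, 0, 0], [0, 0, 0, 0.16, -0.28, 0, 0], [0, 0, 0, 0.19, -0.326, 0.06, 0], [0, 0, 0, 0.19, -0.326, 0.12, 0], [0, 0, 0, 0.19, -0.326, 0.16, 0], [0, 0, 0, 0.19, -0.326, 0.16, 0], [0, 0, 0, 0.19, -0.326, 0.16, 0]],
  ],
)

```text
time_s: 18.58
ee_pos: [0.4338, 0.3191, 0.119]
eef_rot: [3.139, 0.003, 1.575]
force: [-0.5, 0.3, 0.4]
grip_width: 0.0944
```

Run:
```python
from h import *
np.set_printoptions(precision=4,suppress=True)
o=get_obs();print(o["time_s"],o["ee_pos"],o["eef_rot"],o["grip_width"])
w=camera("wrist");cv2.imwrite("pics/w14.png",w["color"][:,:,::-1]);print(proj(w,[[.435,.321,.025]]))
```

```text
18.5833 [0.4338 0.3191 0.119 ] [3.1393 0.0032 1.575 ] 0.09436562075244259
[[323.8091 238.8678]]
```

View pics/w14.png

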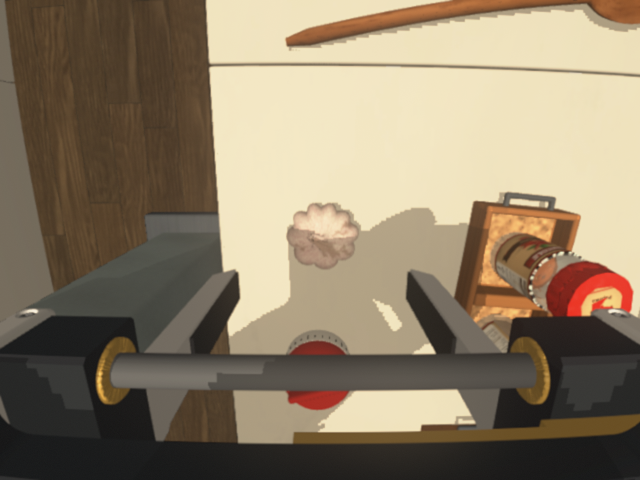

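servo_tool(
  moves=[
    [[0, 0, 0, 0.004, 0.002, 0.07, 0], [0, 0, 0, 0.004, 0.002, 0.13, 0], [0, 0, 0, 0.004, 0.002, 0.18, 0], [0, 0, 0, 0.004, 0.002, 0.21, 0], [0, 0, 0, 0.004, 0.002, 0.22, 0], [0, 0, 0, 0.004, 0.002, 0.22, 0], [0, 0, 0, 0.004, 0.002, 0.22, 1], [0, 0, 0, 0.004, 0.002, 0.22, 1], [0, 0, 0, 0.004, 0.002, 0.22, 1], [0, 0, 0, 0.004, 0.002, 0.22, 1], [0, 0, 0, 0.004, 0.002, 0.22, 1], [0, 0, 0, 0.004, 0.002, 0.22, 1]],
  ],
  squeeze=15,
)

```text
time_s: 19.63
ee_pos: [0.4362, 0.3213, 0.0107]
eef_rot: [3.137, 0.002, 1.575]
force: [0.8, -0.1, 3.2]
grip_width: 0.0586
```

servo_tool(
  moves=[
    [[0, 0, 0, 0, 0, 0, 1], [0, 0, 0, 0, 0, 0, 1], [0, 0, 0, 0, 0, 0, 1]],
  ],
)

```text
time_s: 19.88
ee_pos: [0.4362, 0.3214, 0.0108]
eef_rot: [3.137, 0.001, 1.575]
force: [0.2, 0.0, 0.1]
grip_width: 0.0582
```

servo_tool(
  moves=[
    [[0, 0, 0, 0, 0, -0.07, 1], [0, 0, 0, 0, 0, -0.14, 1], [0, 0, 0, 0, 0, -0.21, 1], [0, 0, 0, -0.07, 0.01, -0.27, 1], [0, 0, 0, -0.15, 0.02, -0.3, 1], [0, 0, 0, -0.23, 0.04, -0.3, 1], [0, 0, 0, -0.31, 0.06, -0.3, 1], [0, 0, 0, -0.39, 0.08, -0.3, 1], [0, 0, 0, -0.47, 0.1, -0.3, 1], [0, 0, 0, -0.55, 0.12, -0.3, 1], [0, 0, 0, -0.63, 0.14, -0.3, 1], [0, 0, 0, -0.7, 0.16, -0.3, 1]],
  ],
)

```text
time_s: 20.88
ee_pos: [0.5168, -0.0304, 0.1617]
eef_rot: [3.137, 0.001, 1.574]
force: [1.7, 0.1, -1.0]
grip_width: 0.0583
```

servo_tool(
  moves=[
    [[0, 0, 0, -0.07, 0.03, 0, 1], [0, 0, 0, -0.14, 0.06, 0, 1], [0, 0, 0, -0.21, 0.09, 0, 1], [0, 0, 0, -0.28, 0.12, 0.03, 1], [0, 0, 0, -0.34, 0.145, 0.06, 1], [0, 0, 0, -0.382, 0.162, 0.08, 1], [0, 0, 0, -0.382, 0.162, 0.08, 1], [0, 0, 0, -0.382, 0.162, 0.08, 1]],
  ],
)

```text
time_s: 21.55
ee_pos: [0.5983, -0.2218, 0.1212]
eef_rot: [3.138, 0.001, 1.573]
force: [0.6, -0.5, -1.2]
grip_width: 0.0582
```

Run:
```python
from h import *
np.set_printoptions(precision=4,suppress=True)
o=get_obs();print(o["time_s"],o["ee_pos"],o["eef_rot"],o["grip_width"])
w=camera("wrist");cv2.imwrite("pics/w15.png",w["color"][:,:,::-1])
w=camera("side");crop(w,260,200,440,390,3.2,"s15.png")
```

```text
21.55 [ 0.5983 -0.2218  0.1212] [3.1384 0.0006 1.5729] 0.058199726387022865
```

View pics/s15.png

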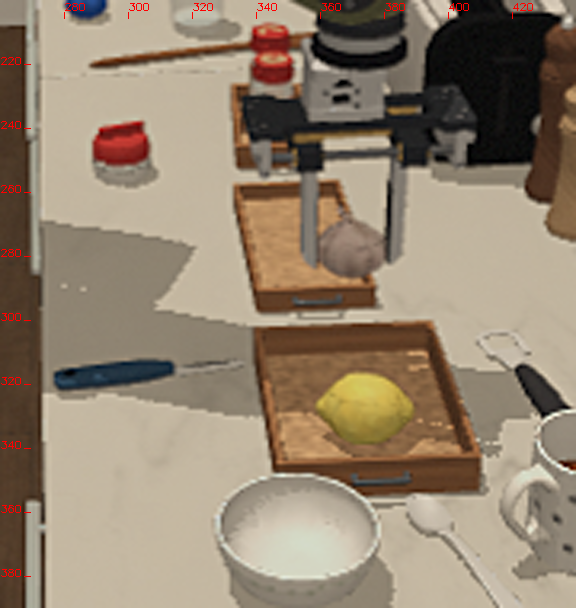

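View pics/w15.png

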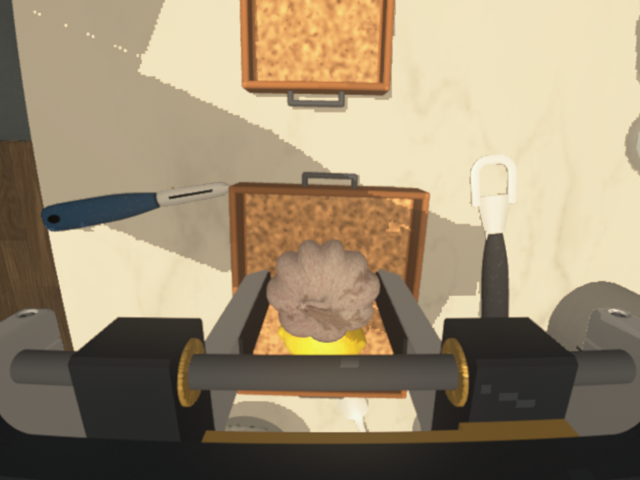

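The garlic is held over the tray with the lemon just nearer. I'll check the rim at wrist (240,187)–(428,192) and the lemon at side (373,327) for the gap.

Run:
```python
from h import *
np.set_printoptions(precision=4,suppress=True)
w=camera("wrist");s=camera("side")
print(plane(w,[[232,185],[429,191]],.035),plane(s,[[374,327.5]],.036),plane(s,[[360,327],[388,328]],.036))
```

```text
[[ 0.5284 -0.1737  0.035 ]
 [ 0.6825 -0.1777  0.035 ]] [[ 0.599  -0.3049  0.036 ]] [[ 0.5637 -0.2993  0.036 ]
 [ 0.6341 -0.3105  0.036 ]]
```

servo_tool(
  moves=[
    [[0, 0, 0, 0, 0, 0.06, 1], [0, 0, 0, 0, 0, 0.11, 1], [0, 0, 0, 0, 0, 0.15, 1], [0, 0, 0, 0, 0, 0.18, 1], [0, 0, 0, 0, 0, 0.197, 1], [0, 0, 0, 0, 0, 0.202, 1], [0, 0, 0, 0, 0, 0.202, 1], [0, 0, 0, 0, 0, 0.202, 1]],
  ],
)

```text
time_s: 22.42
ee_pos: [0.6001, -0.2204, 0.0236]
eef_rot: [3.134, 0.002, 1.576]
force: [-0.2, -0.4, 0.0]
grip_width: 0.0582
```

servo_tool(
  moves=[
    [[0, 0, 0, 0, 0, 0, 0.22], [0, 0, 0, 0, 0, 0, 0.22], [0, 0, 0, 0, 0, 0, 0.22], [0, 0, 0, 0, 0, 0, 0.22], [0, 0, 0, 0, 0, 0, 0.22], [0, 0, 0, 0, 0, -0.05, 0.22], [0, 0, 0, 0, 0, -0.12, 0.2], [0, 0, 0, 0, 0, -0.2, 0], [0, 0, 0, 0, 0, -0.27, 0], [0, 0, 0, 0, 0, -0.27, 0]],
  ],
)

```text
time_s: 23.25
ee_pos: [0.6014, -0.2211, 0.1666]
eef_rot: [3.124, 0.007, 1.576]
force: [-0.1, -0.6, 0.4]
grip_width: 0.0915
```

Run:
```python
from h import *
np.set_printoptions(precision=4,suppress=True)
o=get_obs();print(o["time_s"],o["ee_pos"],o["eef_rot"],o["grip_width"],o["qpos"])
w=camera("wrist");cv2.imwrite("pics/w16.png",w["color"][:,:,::-1])
w=camera("side");crop(w,260,200,440,390,3.2,"s16.png")
```

```text
23.25 [ 0.6014 -0.2211  0.1666] [3.1239 0.0069 1.5758] 0.09153618180566295 [-0.4098  0.522   1.3019  0.0008  1.2987 -0.415 ]
```

View pics/s16.png

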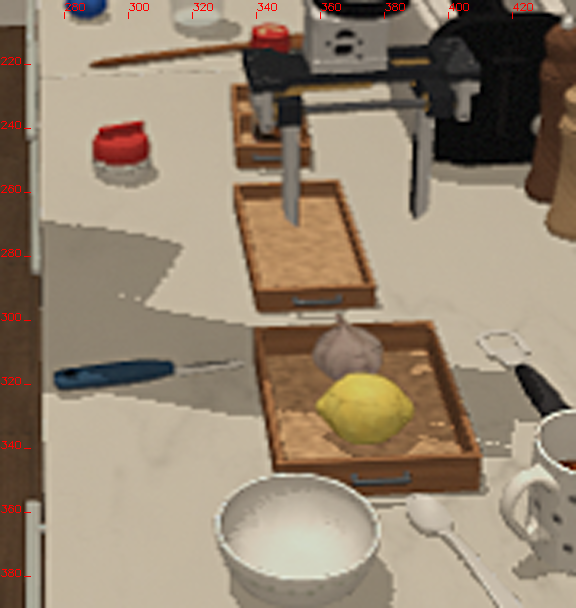

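View pics/w16.png

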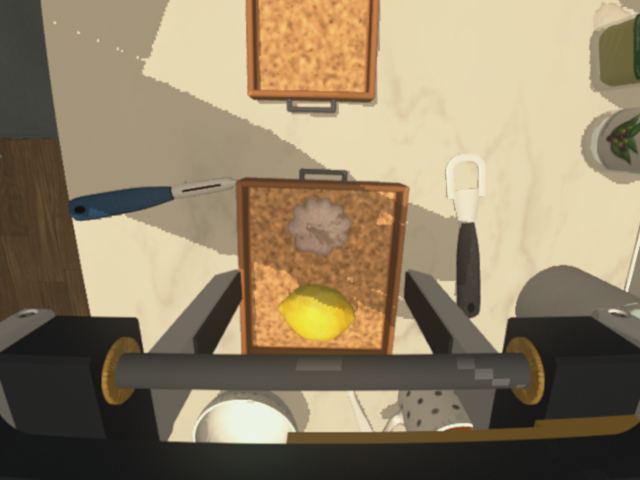

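Garlic (wrist 320,226) and lemon (318,312) are both on the tray floor. Now the blue-handled peeler, re-measured at wrist (70,210)–(237,183).

Run:
```python
from h import *
np.set_printoptions(precision=4,suppress=True)
w=camera("wrist");q=plane(w,[[70,210],[237,183]],.01);d=q[1]-q[0];print(q,q.mean(0),np.linalg.norm(d),np.arctan2(d[1],d[0]))
```

```text
[[ 0.349  -0.2043  0.01  ]
 [ 0.5189 -0.1783  0.01  ]] [ 0.4339 -0.1913  0.01  ] 0.17188312294907132 0.15144180975235164
```

servo_tool(
  moves=[
    [[0, 0, 0.07, 0, -0.05, 0, 0], [0, 0, 0.15, 0.01, -0.1, 0, 0], [0, 0, 0.23, 0.02, -0.15, 0, 0], [0, 0, 0.31, 0.03, -0.2, 0, 0], [0, 0, 0.39, 0.04, -0.25, 0, 0], [0, 0, 0.47, 0.05, -0.3, 0.02, 0], [0, 0, 0.55, 0.06, -0.335, 0.05, 0], [0, 0, 0.63, 0.06, -0.335, 0.08, 0], [0, 0, 0.71, 0.06, -0.335, 0.11, 0], [0, 0, 0.79, 0.06, -0.335, 0.13, 0], [0, 0, 0.87, 0.06, -0.335, 0.15, 0], [0, 0, 0.9, 0.06, -0.335, 0.15, 0]],
  ],
)

```text
time_s: 24.4
ee_pos: [0.43, -0.1901, 0.0785]
eef_rot: [-3.142, -0.002, 0.155]
force: [-0.4, 0.1, 0.3]
grip_width: 0.0939
```

servo_tool(
  moves=[
    [[0, 0, 0, 0, 0, 0, 0], [0, 0, 0, 0, 0, 0, 0]],
  ],
)

```text
time_s: 24.57
ee_pos: [0.429, -0.1897, 0.077]
eef_rot: [-3.14, 0.0, 0.156]
force: [0.2, -0.8, -0.1]
grip_width: 0.0939
```

Run:
```python
from h import *
np.set_printoptions(precision=4,suppress=True)
o=get_obs();print(o["time_s"],o["ee_pos"],o["eef_rot"],o["grip_width"],o["qpos"])
w=camera("wrist");cv2.imwrite("pics/w17.png",w["color"][:,:,::-1])
print(proj(w,[[.434,-.191,.01]]))
```

```text
24.5667 [ 0.429  -0.1897  0.077 ] [-3.1396  0.0003  0.1562] 0.09394555998537074 [-0.4951  0.2807  1.8751  0.0017  0.9873  0.9186]
[[325.9939 244.3019]]
```

View pics/w17.png

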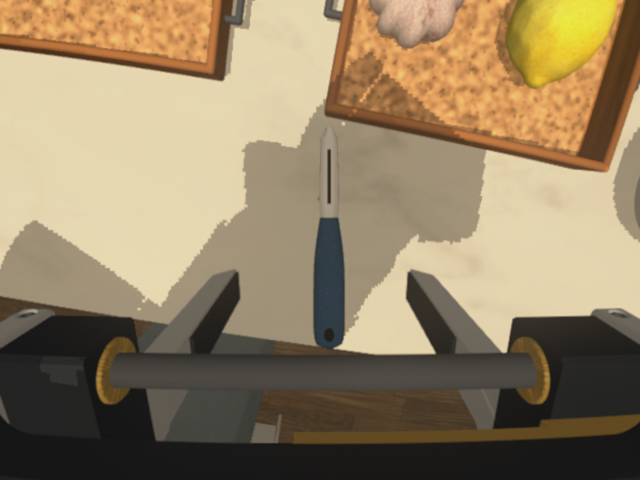

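The peeler is aligned with the tool's finger plane, handle and blade along image column 330. Descending and gripping.

servo_tool(
  moves=[
    [[0, 0, 0, 0.009, 0.004, 0.05, 0], [0, 0, 0, 0.009, 0.004, 0.09, 0], [0, 0, 0, 0.009, 0.004, 0.12, 0], [0, 0, 0, 0.009, 0.004, 0.138, 0], [0, 0, 0, 0.009, 0.004, 0.144, 0], [0, 0, 0, 0.009, 0.004, 0.144, 0], [0, 0, 0, 0.009, 0.004, 0.144, 0]],
  ],
)

```text
time_s: 25.2
ee_pos: [0.4345, -0.1912, 0.0062]
eef_rot: [-3.141, -0.001, 0.157]
force: [-0.1, -0.1, 0.8]
grip_width: 0.0937
```

servo_tool(
  moves=[
    [[0, 0, 0, 0, 0, 0.005, 0], [0, 0, 0, 0, 0, 0.005, 1], [0, 0, 0, 0, 0, 0.005, 1], [0, 0, 0, 0, 0, 0.005, 1], [0, 0, 0, 0, 0, 0.005, 1], [0, 0, 0, 0, 0, 0.005, 1], [0, 0, 0, 0, 0, 0.005, 1], [0, 0, 0, 0, 0, 0.005, 1], [0, 0, 0, 0, 0, 0.005, 1], [0, 0, 0, 0, 0, 0.005, 1], [0, 0, 0, 0, 0, 0.005, 1], [0, 0, 0, 0, 0, 0.005, 1]],
  ],
  squeeze=25,
)

```text
time_s: 26.2
ee_pos: [0.4346, -0.1912, 0.0037]
eef_rot: [-3.141, -0.001, 0.157]
force: [-0.4, -1.0, -0.7]
grip_width: 0.0246
```

servo_tool(
  moves=[
    [[0, 0, 0, 0, 0, 0, 1], [0, 0, 0, 0, 0, 0, 1]],
  ],
)

```text
time_s: 26.37
ee_pos: [0.4346, -0.1912, 0.0037]
eef_rot: [-3.141, -0.001, 0.157]
force: [-0.2, -0.3, -0.1]
grip_width: 0.0248
```

servo_tool(
  moves=[
    [[0, 0, 0, 0, 0, -0.07, 1], [0, 0, -0.07, 0, 0, -0.14, 1], [0, 0, -0.15, 0.04, -0.035, -0.2, 1], [0, 0, -0.23, 0.08, -0.07, -0.2, 1], [0, 0, -0.31, 0.13, -0.115, -0.2, 1], [0, 0, -0.39, 0.18, -0.16, -0.2, 1], [0, 0, -0.47, 0.23, -0.205, -0.2, 1], [0, 0, -0.55, 0.28, -0.25, -0.2, 1], [0, 0, -0.63, 0.33, -0.29, -0.2, 1], [0, 0, -0.71, 0.377, -0.333, -0.2, 1], [0, 0, -0.79, 0.377, -0.333, -0.2, 1], [0, 0, -0.87, 0.377, -0.333, -0.2, 1]],
  ],
)

```text
time_s: 27.37
ee_pos: [0.5949, 0.0042, 0.1034]
eef_rot: [3.141, -0.001, 1.526]
force: [-0.4, -0.3, -1.1]
grip_width: 0.0247
```

servo_tool(
  moves=[
    [[0, 0, -0.02, 0, 0, 0, 1], [0, 0, -0.02, 0, 0, 0, 1], [0, 0, -0.02, 0, 0, 0, 1]],
  ],
)

```text
time_s: 27.62
ee_pos: [0.5947, 0.0043, 0.1031]
eef_rot: [-3.141, -0.001, 1.555]
force: [1.0, -1.1, -1.8]
grip_width: 0.0247
```

Run:
```python
from h import *
np.set_printoptions(precision=4,suppress=True)
o=get_obs();print(o["time_s"],o["ee_pos"],o["eef_rot"],o["grip_width"])
w=camera("wrist");cv2.imwrite("pics/w18.png",w["color"][:,:,::-1])
w=camera("side");crop(w,260,200,440,390,3.2,"s18.png")
```

```text
27.6167 [0.5947 0.0043 0.1031] [-3.1414 -0.001   1.5554] 0.024746956526374486
```

View pics/w18.png

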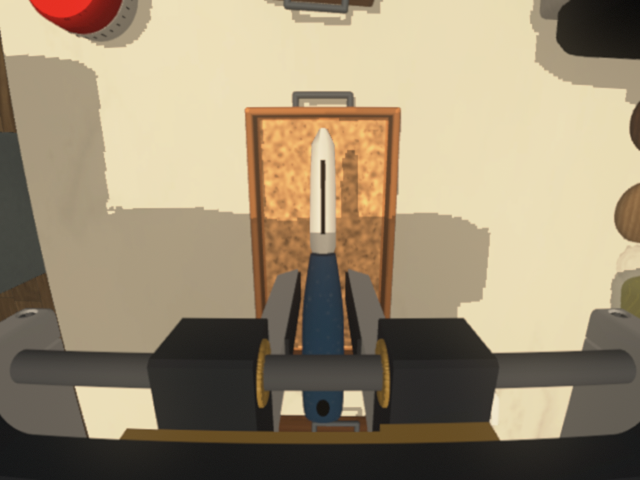

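View pics/s18.png

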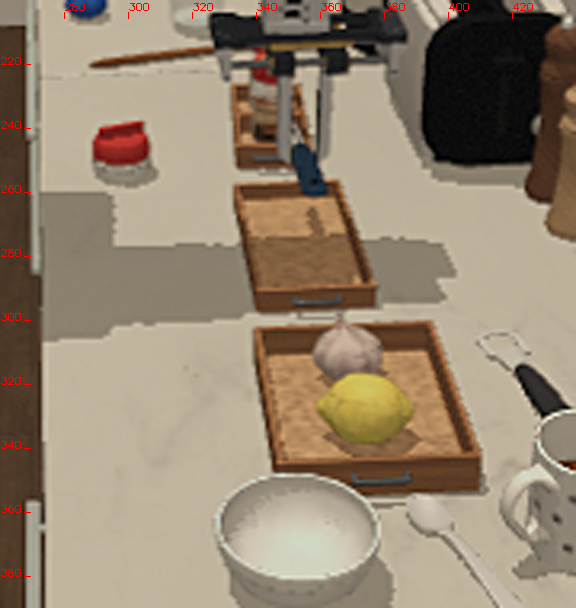

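Run:
```python
from h import *
np.set_printoptions(precision=4,suppress=True)
w=camera("wrist")
print(plane(w,[[247,108],[400,108],[270,418]],.026)); print(plane(w,[[322,128],[322,420]],.108))
```

```text
[[ 0.5425  0.1079  0.026 ]
 [ 0.6515  0.1063  0.026 ]
 [ 0.5441 -0.1584  0.026 ]]
[[ 0.5957  0.0884  0.108 ]
 [ 0.593  -0.0849  0.108 ]]
```

servo_tool(
  moves=[
    [[0, 0, 0, -0.003, 0.002, 0.06, 1], [0, 0, 0, -0.003, 0.002, 0.11, 1], [0, 0, 0, -0.003, 0.002, 0.145, 1], [0, 0, 0, -0.003, 0.002, 0.168, 1], [0, 0, 0, -0.003, 0.002, 0.178, 1], [0, 0, 0, -0.003, 0.002, 0.18, 1], [0, 0, 0, -0.003, 0.002, 0.18, 1], [0, 0, 0, -0.003, 0.002, 0.18, 1]],
  ],
)

```text
time_s: 28.43
ee_pos: [0.5965, 0.0026, 0.0145]
eef_rot: [3.14, -0.001, 1.555]
force: [0.1, -0.3, -0.4]
grip_width: 0.0246
```

servo_tool(
  moves=[
    [[0, 0, 0, 0, 0, 0.004, 1], [0, 0, 0, 0, 0, 0.004, 1], [0, 0, 0, 0, 0, 0.004, 0.55], [0, 0, 0, 0, 0, 0.004, 0.55], [0, 0, 0, 0, 0, 0.004, 0.55], [0, 0, 0, 0, 0, 0.004, 0.55], [0, 0, 0, 0, 0, 0.004, 0.55], [0, 0, 0, 0, 0, -0.06, 0.55], [0, 0, 0, 0, 0, -0.13, 0.5], [0, 0, 0, 0, 0, -0.2, 0.3], [0, 0, 0, 0, 0, -0.27, 0], [0, 0, 0, 0, 0, -0.34, 0]],
  ],
)

```text
time_s: 29.43
ee_pos: [0.5959, 0.0024, 0.1864]
eef_rot: [3.139, -0.001, 1.555]
force: [0.0, -0.0, 0.9]
grip_width: 0.0636
```

servo_tool(
  moves=[
    [[0, 0, 0, -0.1, -0.14, -0.1, 0], [0, 0, 0, -0.1, -0.14, -0.1, 0], [0, 0, 0, -0.1, -0.14, -0.1, 0], [0, 0, 0, -0.1, -0.14, -0.1, 0], [0, 0, 0, -0.1, -0.14, -0.1, 0]],
  ],
)

```text
time_s: 29.85
ee_pos: [0.525, -0.0468, 0.2369]
eef_rot: [3.138, -0.001, 1.554]
force: [-0.5, 0.8, -1.2]
grip_width: 0.0933
```

Run:
```python
from h import *
np.set_printoptions(precision=4,suppress=True)
o=get_obs();print(o["time_s"],o["ee_pos"],o["eef_rot"],o["grip_width"])
w=camera("wrist");cv2.imwrite("pics/w19.png",w["color"][:,:,::-1])
w=camera("side");crop(w,260,200,440,390,3.2,"s19.png")
w=camera("scene");crop(w,230,170,430,290,4,"c19.png")
```

```text
29.85 [ 0.525  -0.0468  0.2369] [ 3.1379 -0.0008  1.5544] 0.09326398175657426
```

View pics/w19.png

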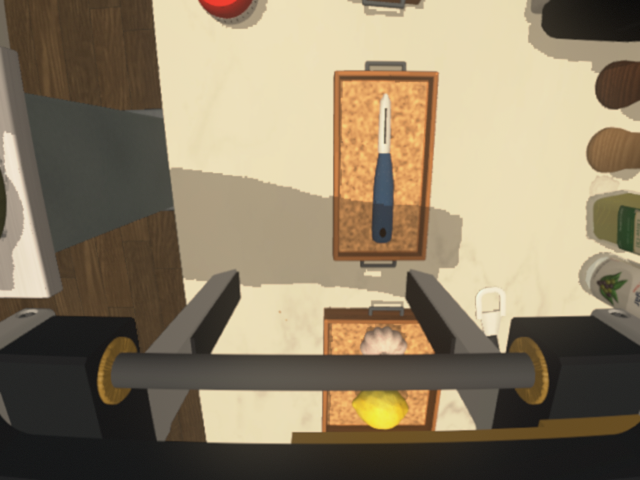

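View pics/s19.png

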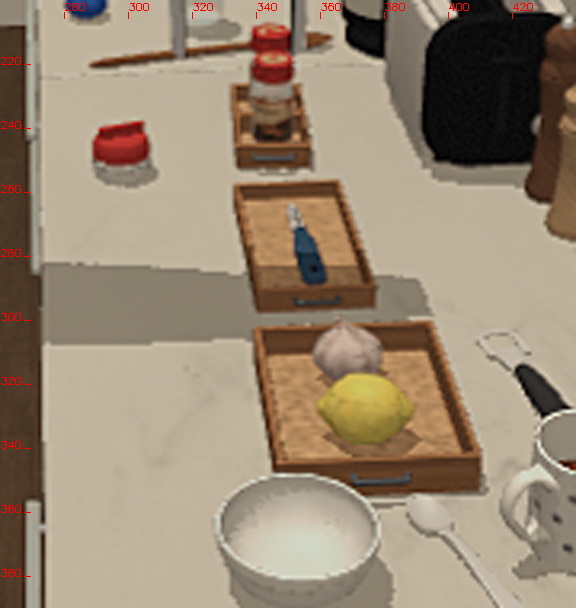

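View pics/c19.png

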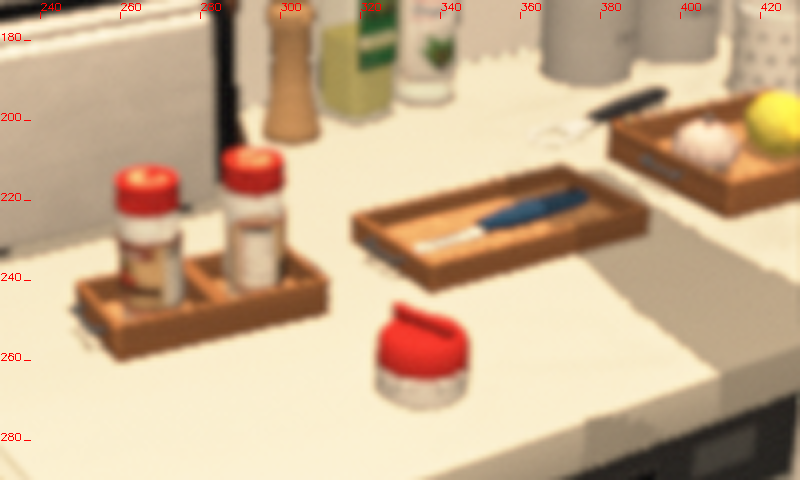

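The final views show both jars upright in their bays, the peeler central and straight in the shallow tray (wrist 385,70–260), garlic and lemon in the wide tray, and the timer unmoved. I'll settle for a moment, then hand in.

servo_tool(
  moves=[
    [[0, 0, 0, 0, 0, 0, 0], [0, 0, 0, 0, 0, 0, 0], [0, 0, 0, 0, 0, 0, 0], [0, 0, 0, 0, 0, 0, 0]],
  ],
)

```text
time_s: 30.33
ee_pos: [0.5253, -0.0458, 0.2348]
eef_rot: [3.142, -0.001, 1.556]
force: [0.0, -0.8, 0.2]
grip_width: 0.0943
```

Run:
```python
from h import *
from station import hand_in
w=camera("wrist")
print("peeler ends",plane(w,[[386,95],[382,242]],.02)," tray",plane(w,[[334,72],[438,72],[426,260],[333,259]],.026).mean(0))
print(hand_in())
```

```text
peeler ends [[ 0.59598029  0.0850759   0.02      ]
 [ 0.59593248 -0.08009275  0.02      ]]  tray [0.59371322 0.00370875 0.026     ]
the job is handed in; nothing more can be done
None
```

The job is done and handed in at about 30 s of the 141 s allowed; `hand_in()` reports no verdict.

- **Jars:** Both spice jars stand upright in the two-bay stand, one per bay. By my measurements each is within about 4 mm of its bay's centre.
- **Lemon and garlic:** Both rest on the floor of the wide deep tray with a gap between them.
- **Peeler:** It lies flat and lengthwise in the shallow tray, about 2 mm off the middle across and along it.
- **Timer and look-alikes:** The timer shows no visible movement between the first and last scene pictures. I did not touch the blue look-alikes or the black-handled peeler.

All of these checks come from the camera pictures. None of them failed. Positions from the different cameras mostly agreed to within 10 mm, with the scene camera up to about 20 mm off on the timer, so I relied on the wrist camera. The force and contact limits showed no problem in the readings I saw, which stayed within a few newtons.

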